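Press the caps of a batch of blood tubes and start them on the mixer

TASK

Put this batch of blood samples on the mixer. First lay every sample tube in the lever press, one to a channel with its purple cap towards the steel pusher bar, and with all of them in place swing the red-gripped lever fully down to its stop and let it spring back up, to press the caps home; then move all the tubes over to the mixer's tray, lying flat in the lanes between the rows of pins, and finally twist the mixer's green start knob clockwise to its stop and let it spring back. The rest of the bench stays as it is.

Things in the scene. Friction and masses are not known exactly. Their poses are not given: they have to be found in the camera images.
- tubeA: blood sample tube, 140 mm long, 35 g: round dark red body 18 mm across, 102 mm long; square purple cap 22 x 22 x 28 mm at its +x end, square white foot 22 x 22 x 10 mm at its -x end (so it does not roll). Origin on the axis at the middle of the round body, 61 mm from the foot end, 79 mm from the cap end, 11 mm above what it lies flat on. May be absent (None)
- tubeB: blood sample tube, 140 mm long, 35 g: round dark red body 18 mm across, 102 mm long; square purple cap 22 x 22 x 28 mm at its +x end, square white foot 22 x 22 x 10 mm at its -x end (so it does not roll). Origin on the axis at the middle of the round body, 61 mm from the foot end, 79 mm from the cap end, 11 mm above what it lies flat on. May be absent (None)
- tubeC: blood sample tube, 140 mm long, 35 g: round dark red body 18 mm across, 102 mm long; square purple cap 22 x 22 x 28 mm at its +x end, square white foot 22 x 22 x 10 mm at its -x end (so it does not roll). Origin on the axis at the middle of the round body, 61 mm from the foot end, 79 mm from the cap end, 11 mm above what it lies flat on. May be absent (None)
- press: fixed blue hand-lever cap press. Origin on the bench below the middle of its middle channel; x along the channels towards the pusher bar, z up. Base 12 mm thick, x -85..170, y -148..98 mm. Two 8 mm ribs at x = -33, +33 carry three 90-degree V channels, open between the ribs for fingers. Pivot tower at x 135, y -125, 68 mm high; stop block at x 135, y 78, 22 mm high
- press_channel0 (a point): where the origin of a tube seated in V channel 0 lies (press y = -56 mm, 42 mm above the bench): round body in the Vs, cap beyond the +33 rib. The V arms spread 20 mm either side and rise 6 mm above the seated tube's axis; the tube may lie up to 14 mm either way along the channel
- press_channel1 (a point): where the origin of a tube seated in V channel 1 lies (press y = 0 mm, 42 mm above the bench): round body in the Vs, cap beyond the +33 rib. The V arms spread 20 mm either side and rise 6 mm above the seated tube's axis; the tube may lie up to 14 mm either way along the channel
- press_channel2 (a point): where the origin of a tube seated in V channel 2 lies (press y = 56 mm, 42 mm above the bench): round body in the Vs, cap beyond the +33 rib. The V arms spread 20 mm either side and rise 6 mm above the seated tube's axis; the tube may lie up to 14 mm either way along the channel
- press_bar_face (a point): middle of the pusher bar's face when the lever is up (fixed to the press): x = 101 mm, y = 0, 42 mm above the bench. The steel bar is 160 mm along y and 22 mm high; the lever drives it 19 mm towards -x, where it only pushes tubes that lie too near
- press_lever (a joint): angle of the press lever, rad: 0 = at rest, rising 0.6 rad (34 degrees) above level; grows as the lever is swung down; 0.70 = down on its stop (0.1 rad below level). A spring brings it back to 0; the grip needs about 3 N to start and 8 N at the stop
- press_lever_grip (a point): point on the axis of the lever's red round grip (22 mm in diameter, covering 140 to 226 mm from the pivot), 180 mm from the pivot. The lever swings in the press's y-z plane at x = 135 mm, extending from the pivot towards +y; moves with the lever. Press it down from above
- press_lever_pivot (a point): the lever's pivot, 55 mm above the bench; its axis is parallel to the press's x
- mixer: fixed cream blood mixer. Origin on the bench below its tray's middle; x along the lanes towards the console, z up. Tray 196 x 206 mm inside, grey mat 40 mm above the bench, rim 14 mm above the mat. Black pins 6 mm thick, 28 mm high in rows at y = -90, -30, 30, 90, at x = +-40, 60, 80 mm; none nearer the middle, for fingers. Console 45 mm high at x 105..205 with the start knob
- mixer_lane0 (a point): where the origin of a tube lying flat in the middle of lane 0 (cap to +x) lies: x = -9, y = -60 mm in the mixer frame, 51 mm above the bench; the lane is 54 mm wide
- mixer_lane1 (a point): where the origin of a tube lying flat in the middle of lane 1 (cap to +x) lies: x = -9, y = 0 mm in the mixer frame, 51 mm above the bench; the lane is 54 mm wide
- mixer_lane2 (a point): where the origin of a tube lying flat in the middle of lane 2 (cap to +x) lies: x = -9, y = 60 mm in the mixer frame, 51 mm above the bench; the lane is 54 mm wide
- start_knob (a joint): angle of the mixer's start knob, rad: 0 = at rest, grip bar along the mixer's x; grows clockwise seen from above; 1.10 = its stop, at the small green mark. A spring (0.18 N m at the stop) turns it back to 0
- start_knob_grip (a point): on the knob's vertical axis, 77 mm above the bench, the TCP height for gripping it from above: green bar 48 mm long along the mixer's x at rest, 14 mm wide, its top 83 mm above the bench, standing on a round disc whose top is 57 mm above the bench
- reagent: bystander: amber bottle, 60 mm across, 130 mm high; origin under its centre
- jar: bystander: jar with orange lid, 56 mm across, 60 mm high; origin under its centre
- label_roll: bystander: roll of paper labels, 76 mm across, 30 mm high; origin under its centre
- marker: bystander: blue marker pen lying flat, 130 mm long; origin under its centre
- beaker: bystander: glass beaker, 70 mm across, 90 mm high; origin under its centre
Not all that is in view belongs to the job. Leave any turquoise look-alike of the tubeA alone.

How it is judged:
By the outcome, as a careful person would: the job done as asked, in the order asked, and still so for the second after the job is handed in, with the robot touching nothing.
Of tubeA, tubeB, tubeC only 2 to 3 are there at a start; the rules pass over those that are not, and their reading is None.
At some moment in a run one of tubeA, tubeB, tubeC may be knocked a few centimetres aside while the robot is not near it.
Once in a run the grip may slacken for a moment while it holds something.
It also fails if it takes over 210 s, if anything falls off the work surface, if the arm or the gripper's body presses on something with over 40 N, if the wrist force passes 120 N, or if a joint passes its speed limit or range.

ROBOT

A 6-joint arm with a two-finger parallel gripper is mounted at the origin on the work surface. World frame = base frame: x ahead of the robot, y to its left, z up, the work surface at z = 0. Lengths are in m, angles in rad, forces in N, time in s.
With the tool pointing down it reaches from about 0.3 to 0.875 m from the base axis. Payload 6.4 kg.
Tool frame: the origin (TCP) lies between the finger pads, 19 mm behind the fingertips; this is the grasp point; z points along the fingers, y is the line along which they close (so a half turn about z gives the same grasp; the last joint's range is limited). The gripper opens to 85 mm and grips with 20 to 120 N. Pads are 22 mm wide; open, the fingers measure 114 mm over their backs; the gripper's body (76 mm by 85 mm) begins 54 mm behind the grasp point. The pads swing forward as they close: fully open they stand 13 mm farther back than shut.
Start: joints at [1.072, 0.181, 1.607, -0, 1.354, -0.206], TCP at [0.166, 0.551, 0.25] pointing down, gripper open.
Joint ranges: [-2.99, 2.99], [-0.89, 2.07], [0.3, 2.58], [-1.14, 4.28], [0, 2.63], [-3.12, 3.12]. Speed limits (rad/s): [2.57, 2.57, 3.01, 3.14, 3.14, 3.14].

INTERFACE

Orientations are given as a 3x3 rotation matrix whose columns are the frame's x, y, z axes.
In Python, from plant import sensors, imaging, job_done, spotter gives the robot as it stands.
- The arm moves only by the tool servo_tool, never from a script. Its argument "commands" is text: rows parted by semicolons, each of 7 numbers parted by spaces: the shift along the world's x, y, z in mm, then the turn, a rotation vector about the world's x, y, z in degrees, then the finger opening in mm, from 0 to 85.4. In form: dx dy dz wx wy wz hand; .... A call has 1 to 5 rows; each row shifts and turns the commanded pose from where the row before left it; what a row does not reach is not made up. A row lasts 1/8 s, in which the tool goes at most 62.5 mm and 10.7 degrees, less where a joint would pass 70% of its speed; a pose out of reach is approached as far as the arm can. A call with a gripper value outside its range is refused whole. The fingers move at their own pace and stop on an object; the grip force is fixed at half the most. Time passes only in rows, so rows that do not move let the fingers close. It gives the time, the measured TCP pose, the force, the opening and the grip force at its end, in the units of the state.
- sensors.state(): the state, without advancing time (a new reading comes with each control period).
- imaging.get_image(name): name is "scene" or "side" or "wrist"; returns (picture, depth): 480x640x3 uint8, red, green, blue; 480x640 float32, m along the optical axis (not along the pixel's ray), 0 where there is no reading.
- imaging.camera_info(name): a dict with "camera_matrix" (3x3 intrinsics, pixels), "R" (3x3) and "t" (3): a world point X has camera coordinates R X + t. Camera axes: x right, y down, z forward; pixel columns grow to the right and rows downward; lengths in m; the calibration is good to about 2 mm. A picture is of the moment at which its call begins: read the wrist's pose just before it. camera_info takes no time and is no camera call; for the wrist camera it gives the pose at the moment of the call.
- job_done(): hands the job in; it is judged then, once.
Trained networks look in the newest picture that a camera, given by its name, has taken for a name from the list of things; names that differ only in an ending like _2 or _b are one class to them, and where a whole thing is asked for, a point or a joint stands for the part that bears it (a point fixed in the world has none). Each returns a list of dicts, best first, with "score" (0 to 1); they miss things now and then, are a little off and sometimes report something else, mostly with a low value. They report only what shows in the picture. A call takes as long as a camera call. They do not tell look-alikes from the thing itself.
- spotter.silhouettes(label, camera): "pixels" (480x640 bool, what is visible of it) and "extent" ([left, top, right, bottom] in pixels, round what is visible of it).
The state is a dict: "time_s": time; "joint_pos": joint angles; "joint_vel": joint speeds; "effort": joint torques, N m; "tool_pos": TCP position; "ee_rot": TCP orientation; "ft_force": force on the tool from outside, world axes, zero at the start; "moment": the same for the moment, N m; "finger_gap": finger opening in m; "finger_force": force on a finger pad.
Only numpy, scipy, OpenCV 4.12 (cv2) and the standard library are available. Lean on these libraries where they do the work, as an engineer would, in place of code of your own. Each camera call takes 0.05 s, during which the arm holds its last target. There are 200 camera calls.

## Working session

There is one attempt and no reset: what is moved stays moved. The work goes in short steps, Python scripts to look and compute and a tool call to move; the robot and the scene stay as the last step left them, time stands still between calls to the robot, and variables do not carry over. Pictures are saved under pics/ and viewed, at most 14 in all, crops included, and the job is handed in when it is done.

Besides the shell and the picture viewer there is one more tool, called after "Request:" as a command line: name --argument value ..., lists and objects as JSON in quotes. servo_tool: Moves the arm, as the interface text tells. Its arguments: {"type":"object","properties":{"commands":{"type":"string"}},"required":["commands"]}

```bash
ls; mkdir -p pics; cat > h.py <<'E'
import numpy as np, cv2
from plant import sensors, imaging, job_done, spotter
def cloud(name):
    s=imaging.camera_info(name); im,d=imaging.get_image(name)
    K=np.array(s["camera_matrix"]);R=np.array(s["R"]);t=np.array(s["t"])
    v,u=np.mgrid[0:480,0:640]
    P=np.stack([(u-K[0,2])/K[0,0]*d,(v-K[1,2])/K[1,1]*d,d],-1)
    W=(P-t)@R
    W[d<=0]=np.nan
    return im,d,W
def save(n,im): cv2.imwrite('pics/'+n+'.png',im[...,::-1])
def proj(name,X):
    s=imaging.camera_info(name);c=np.array(s["R"])@np.array(X)+np.array(s["t"]);p=np.array(s["camera_matrix"])@c
    return p[:2]/p[2]
E
python3 - <<'E'
from h import *
for n in ['scene','side']:
    im,d,W=cloud(n); save(n+'0',im)
    np.save(n+'0.npy',W)
    for l in ['tubeA','press','mixer','start_knob','press_lever']:
        for r in spotter.silhouettes(l,n):
            w=W[r['pixels']]; print(n,l,round(r['score'],2),r['extent'],r['pixels'].sum(),np.nanmedian(w,0).round(3))
print(sensors.state())
E
```

```text
pics
scene tubeA 0.76 [455.7, 232.3, 506.3, 272.7] 514 [0.252 0.274 0.017]
scene tubeA 0.74 [284.6, 287.8, 327.5, 334.8] 629 [0.636 0.003 0.02 ]
scene tubeA 0.41 [148.3, 191.1, 285.2, 279.6] 6952 [ 0.56  -0.314  0.013]
scene press 0.72 [148.6, 191.4, 285.2, 274.7] 6894 [ 0.56  -0.314  0.013]
scene mixer 0.79 [384.9, 262.5, 535.5, 425.6] 14689 [0.54  0.312 0.042]
scene mixer 0.64 [324.9, 289.5, 362.4, 344.0] 602 [0.598 0.078 0.021]
scene start_knob 0.84 [434.1, 342.2, 460.1, 371.4] 582 [0.622 0.304 0.058]
scene press_lever 0.89 [157.0, 197.1, 219.8, 228.6] 549 [ 0.596 -0.301  0.139]
scene press_lever 0.53 [146.6, 194.0, 285.9, 279.6] 7017 [ 0.56  -0.314  0.013]
side tubeA 0.96 [411.0, 448.8, 454.2, 480.0] 631 [0.228 0.243 0.019]
side tubeA 0.84 [240.4, 264.5, 306.1, 300.6] 674 [0.621 0.006 0.019]
side tubeA 0.69 [327.0, 158.4, 354.4, 170.7] 205 [ 0.582 -0.274  0.154]
side press 0.93 [313.3, 159.1, 424.4, 251.4] 6556 [ 0.501 -0.31   0.011]
side press 0.29 [345.2, 289.8, 383.8, 327.7] 1085 [0.416 0.008 0.027]
side press 0.28 [130.3, 345.5, 362.3, 480.0] 22744 [0.517 0.306 0.04 ]
side mi
[... 396 characters left out ...]
5,
        1.35379702e+00, -2.06299578e-01]), 'joint_vel': array([-0.00157258,  0.00130792,  0.00194999, -0.00073003, -0.00035753,
        0.0014555 ]), 'effort': array([-5.85830858e-04, -4.44597888e+01, -3.51520908e+01, -2.59583067e-04,
        1.06333140e-03,  3.02398256e-06]), 'tool_pos': array([0.16595931, 0.55055885, 0.25001142]), 'ee_rot': array([[-9.57437091e-01,  2.88642023e-01,  4.77916593e-06],
       [ 2.88642023e-01,  9.57437090e-01,  4.24946978e-05],
       [ 7.69000481e-06,  4.20654679e-05, -9.99999999e-01]]), 'ft_force': array([-0.64198402,  0.28115938,  0.49498578]), 'moment': array([0.02141575, 0.01079435, 0.02587442]), 'finger_force': 0.0, 'finger_gap': 0.08493691131297465}
```

View pics/scene0.png

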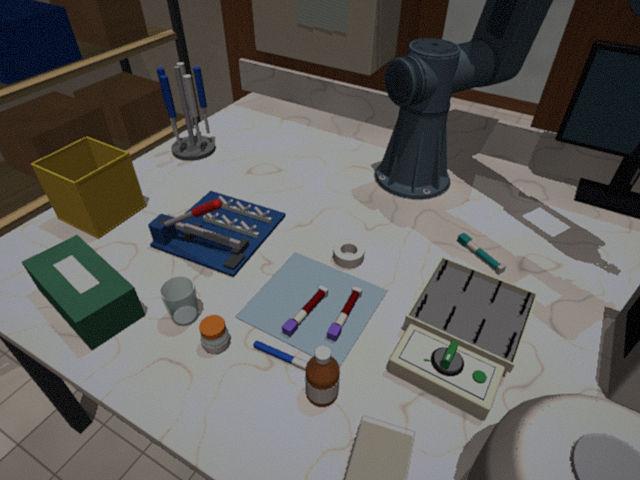

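View pics/side0.png

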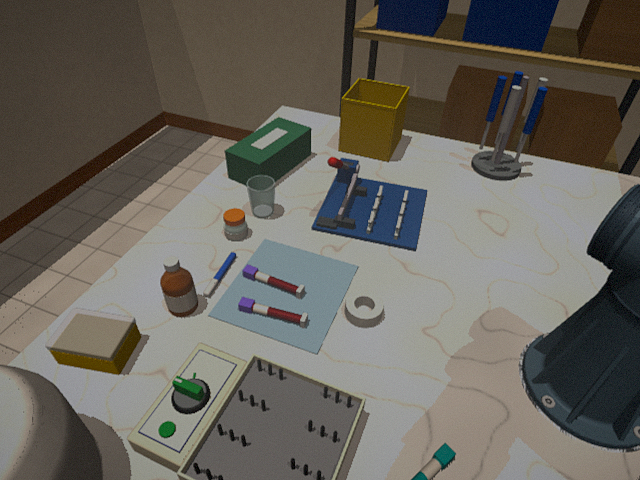

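The side and scene views agree. There are two purple-capped tubes on the blue sheet, with caps at scene px (290,326) and (334,331). The tube with turquoise ends at scene px (480,252) is the look-alike. The press is at (220,230) and the mixer is at (465,340). Next I'll fit their poses.

```bash
cat >> h.py <<'E'
def rgb(im): return [im[...,i].astype(int) for i in range(3)]
def tubes(im,W,zmin=-.01,zmax=.12):
    """purple caps -> components -> cap centre; axis via dark red/white neighbours"""
    r,g,b=rgb(im); z=W[...,2]
    with np.errstate(invalid='ignore'):
        m=(b>60)&(b>1.35*g)&(r>1.15*g)&(z>zmin)&(z<zmax)&(np.hypot(W[...,0],W[...,1])<1)
        red=(r>45)&(r>2.2*g)&(r>1.5*b)&(z>zmin)&(z<zmax)
    n,L,S,C=cv2.connectedComponentsWithStats(m.astype(np.uint8))
    out=[]
    for i in range(1,n):
        if S[i,4]<40: continue
        p=W[L==i]; c=np.nanmedian(p,0)
        k=red&(np.hypot(W[...,0]-c[0],W[...,1]-c[1])<.13)
        q=W[k]
        if len(q)<40: continue
        xy=q[:,:2]; mu=np.median(xy,0); u=np.linalg.svd(xy-mu,full_matrices=False)[2][0]
        if u@(c[:2]-mu)<0:u=-u
        out.append(dict(cap=c,red=np.nanmedian(q,0),yaw=np.degrees(np.arctan2(u[1],u[0])),n=(S[i,4],len(q)),px=C[i],
           t=np.percentile((xy-c[:2])@u,[1,99]),capt=np.nanpercentile((p[:,:2]-c[:2])@u,[2,98]),caps=np.nanpercentile((p[:,:2]-c[:2])@np.array([-u[1],u[0]]),[2,98]),ztop=np.nanpercentile(p[:,2],90)))
    return out
E
python3 - <<'E'
from h import *
np.set_printoptions(precision=4,suppress=True)
for n in ['scene','side']:
    im=cv2.imread(f'pics/{n}0.png')[...,::-1]; W=np.load(n+'0.npy'); r,g,b=rgb(im)
    for t in tubes(im,W): print(n,t)
    z=W[...,2]
    with np.errstate(invalid='ignore'):
        blue=(b>1.6*r)&(b>50)&(z>.004)&(z<.022)&(W[...,0]<.75)&(W[...,1]<-.12)
        c=np.nanmedian(W[blue][:,:2],0)
        blue&=np.hypot(W[...,0]-c[0],W[...,1]-c[1])<.2
        mix=(np.hypot(W[...,0]-.55,W[...,1]-.31)<.24)&(z>.035)&(z<.07)
        mat=mix&(z>.034)&(z<.0455)&(abs(r-b)<25)&(r<140)
        cons=mix&(z>.041)&(z<.049)&(r>110)
        knob=(np.hypot(W[...,0]-.62,W[...,1]-.30)<.06)&(z>.072)&(g>1.4*r)
    for nm,m in [('base',blue),('mixall',mix),('mat',mat),('cons',cons),('knob',knob)]:
        p=W[m]
        R=cv2.minAreaRect((p[:,:2]*1000).astype(np.float32)); print(n,nm,m.sum(),np.array(R[0]),np.array(R[1]),R[2],'z',np.median(p[:,2]))
    with np.errstate(invalid='ignore'):
        grip=(r>2*g)&(r>80)&(z>.06)&(W[...,1]<-.1)
    print('grip',W[grip].mean(0),grip.sum())
    steel=(abs(r-b)<25)&(z>.03)&(z<.056)&(np.hypot(W[...,0]-.53,W[...,1]+.31)<.2)
    np.save(n+'_steel.npy',W[steel])
    R=cv2.minAreaRect((W[steel][:,:2]*1000).astype(np.float32)); print('steel',steel.sum(),R)
E
```

```text
scene {'cap': array([ 0.6792, -0.0013,  0.0231]), 'red': array([0.5881, 0.0066, 0.0204]), 'yaw': np.float64(-58.3008595368023), 'n': (np.int32(159), 198), 'px': array([289.239 , 326.2453]), 't': array([-0.1211, -0.0231]), 'capt': array([-0.0137,  0.0126]), 'caps': array([-0.0173,  0.0124]), 'ztop': np.float64(0.025142162928286867)}
scene {'cap': array([0.6437, 0.0819, 0.023 ]), 'red': array([0.5743, 0.0397, 0.0204]), 'yaw': np.float64(-56.80422132470319), 'n': (np.int32(164), 326), 'px': array([333.7378, 331.0305]), 't': array([-0.0598,  0.0574]), 'capt': array([-0.0139,  0.0111]), 'caps': array([-0.0189,  0.0121]), 'ztop': np.float64(0.02522164492065811)}
scene base 3036 [ 498.9157 -332.8018] [258.9485 245.686 ] 5.748180866241455 z 0.011498771780715929
scene mixall 13674 [572.1607 303.9193] [214.4266 434.6991] 88.38027954101562 z 0.042821492943693265
scene mat 7392 [562.7606 304.0822] [213.8356 413.2745] 87.30135345458984 z 0.0401558883039346
scene cons 3548 [605.1367 297.5176] [201.0999 120.0799] 88.0714340209961 z 0.04590226321855494
scene knob 177 [615.9795 302.99  ] [13.6033 49.
[... 770 characters left out ...]
]), 'caps': array([-0.0149,  0.0123]), 'ztop': np.float64(0.024105388682150813)}
side base 4350 [ 497.0212 -333.0307] [252.6668 249.8843] 5.36557674407959 z 0.010211939791952937
side mixall 22906 [555.9554 303.0108] [444.2388 241.5217] 18.1333065032959 z 0.04029393798119054
side mat 13872 [543.0726 292.4161] [415.403  213.6588] 21.87611198425293 z 0.03911572218292793
side cons 5053 [572.1656 254.8533] [367.9892 234.1723] 44.79609680175781 z 0.04503751059868354
side knob 305 [613.3584 303.9078] [15.2783 47.3531] 87.99068450927734 z 0.08135776593895919
grip [ 0.5799 -0.2444  0.178 ] 59
steel 678 ((512.896728515625, -332.4840087890625), (193.7600555419922, 214.8998565673828), 8.347737312316895)
```

```bash
cat > e.py <<'E'
s=open('h.py').read()
s=s.replace("    out=[]\n","    out=[]\n    n2,L2,S2,_=cv2.connectedComponentsWithStats(cv2.dilate(red.astype(np.uint8),np.ones((3,3))))\n    reds=[(W[(L2==j)&red]) for j in range(1,n2)]; reds=[q for q in reds if len(q)>40]\n",1)
s=s.replace("""        k=red&(np.hypot(W[...,0]-c[0],W[...,1]-c[1])<.13)
        q=W[k]
        if len(q)<40: continue
""","""        if not reds: continue
        q=min(reds,key=lambda q:np.hypot(*(np.nanmedian(q,0)-c)[:2]))
""")
s=s.replace("u=np.linalg.svd(xy-mu,full_matrices=False)[2][0]","u=(c[:2]-mu)/np.hypot(*(c[:2]-mu))")
open('h.py','w').write(s)
E
python3 e.py; python3 - <<'E'
from h import *
np.set_printoptions(precision=4,suppress=True)
from scipy.optimize import minimize
for n in ['scene','side']:
    im=cv2.imread(f'pics/{n}0.png')[...,::-1]; W=np.load(n+'0.npy'); r,g,b=rgb(im); z=W[...,2]
    for t in tubes(im,W): print(n,t['cap'],t['red'],t['yaw'],t['t'],t['n'],'o',t['cap'][:2]-.065*np.array([np.cos(np.radians(t['yaw'])),np.sin(np.radians(t['yaw']))]))
    near=(np.hypot(W[...,0]-.53,W[...,1]-.31)<.23)&(W[...,1]>.16)
    # mixer frame yaw scan
    a=np.radians(-1.9); u=np.array([np.cos(a),np.sin(a)]);v=np.array([-u[1],u[0]])
    s_=W[...,:2]@u; t_=W[...,:2]@v
    mx=near&(z>.036)&(z<.062)
    print('mixer ext x',np.percentile(s_[mx],[.5,99.5]),'y',np.percentile(t_[mx],[.5,99.5]))
    rim=near&(z>.050)&(z<.056); h=np.histogram(t_[rim&(s_<.55)],bins=np.arange(.16,.46,.006)); print('rim y',[(round(x,3),c) for x,c in zip(h[1],h[0]) if c>15])
    h=np.histogram(s_[rim],bins=np.arange(.32,.7,.006)); print('rim x',[(round(x,3),c) for x,c in zip(h[1],h[0]) if c>15])
    pn=near&(z>.060)&(z<.07)&(r<70)&(s_<.56)
    q=np.c_[s_[pn],t_[pn]]; h=np.histogram(q[:,0],bins=np.arange(.34,.56,.006)); print('pin x',[(round(x,3),c) for x,c in zip(h[1],h[0]) if c>2])
    h=np.histogram(q[:,1],bins=np.arange(.16,.48,.006)); print('pin y',[(round(x,3),c) for x,c in zip(h[1],h[0]) if c>2])
    a=np.radians(5.6); u=np.array([np.cos(a),np.sin(a)]);v=np.array([-u[1],u[0]])
    s_=W[...,:2]@u-np.array([.453,-.312])@u; t_=W[...,:2]@v-np.array([.453,-.312])@v
    st=(abs(s_)<.08)&(abs(t_)<.1)&(z>.025)&(z<.06)
    h=np.histogram(s_[st],bins=np.arange(-.08,.08,.004)); print('rib x',[(round(x,3),c) for x,c in zip(h[1],h[0]) if c>3])
    for k,zz in (('top',st&(z>.042)),('low',st&(z<.036))):
        h=np.histogram(t_[zz],bins=np.arange(-.1,.1,.004)); print('rib y',k,[(round(x,3),c) for x,c in zip(h[1],h[0]) if c>1])
    bar=(s_>.085)&(s_<.13)&(abs(t_)<.09)&(z>.048)&(z<.058); print('bar',bar.sum(),np.percentile(s_[bar],[2,98]),np.percentile(t_[bar],[2,98]))
E
```

```text
scene [ 0.6792 -0.0013  0.0231] [0.594  0.0055 0.0203] -4.496721533618418 [-0.1194 -0.0542] (np.int32(159), 163) o [0.6144 0.0038]
scene [0.6437 0.0819 0.023 ] [0.557  0.0758 0.0205] 4.033258038187584 [-0.1198 -0.0555] (np.int32(164), 163) o [0.5789 0.0774]
mixer ext x [0.3489 0.655 ] y [0.217  0.4279]
rim y [(np.float64(0.214), np.int64(145)), (np.float64(0.232), np.int64(30)), (np.float64(0.286), np.int64(18)), (np.float64(0.292), np.int64(30)), (np.float64(0.346), np.int64(21)), (np.float64(0.352), np.int64(32)), (np.float64(0.406), np.int64(33)), (np.float64(0.412), np.int64(27)), (np.float64(0.424), np.int64(184))]
rim x [(np.float64(0.344), np.int64(88)), (np.float64(0.35), np.int64(165)), (np.float64(0.368), np.int64(16)), (np.float64(0.386), np.int64(17)), (np.float64(0.392), np.int64(16)), (np.float64(0.41), np.int64(30)), (np.float64(0.488), np.int64(26)), (np.float64(0.494), np.int64(17)), (np.float64(0.506), np.int64(28)), (np.float64(0.512), np.int64(17)), (np.float64(0.524), np.int64(17)), (np.float64(0.53), np.int64(32)), (np.float64(0.542), np.int64(53)), (np.float64(
[... 6502 characters left out ...]
(3)), (np.float64(-0.068), np.int64(8)), (np.float64(-0.064), np.int64(18)), (np.float64(-0.06), np.int64(4)), (np.float64(-0.052), np.int64(2)), (np.float64(-0.044), np.int64(2)), (np.float64(-0.012), np.int64(8)), (np.float64(-0.008), np.int64(9)), (np.float64(-0.004), np.int64(7)), (np.float64(0.004), np.int64(2)), (np.float64(0.012), np.int64(3)), (np.float64(0.044), np.int64(8)), (np.float64(0.048), np.int64(16)), (np.float64(0.052), np.int64(7)), (np.float64(0.06), np.int64(5)), (np.float64(0.064), np.int64(7)), (np.float64(0.068), np.int64(5)), (np.float64(0.072), np.int64(7)), (np.float64(0.076), np.int64(4)), (np.float64(0.08), np.int64(2))]
bar 162 [0.1011 0.1107] [-0.0758  0.079 ]
```

Request:
servo_tool --commands "40 -46 0 0 0 4 50; 42 -48 0 0 0 4 50; 42 -48 0 0 0 4 50; 42 -48 0 0 0 4 50; 42 -48 0 0 0 4 50"

```text
time_s: 1.23
tool_pos: [0.3717, 0.3148, 0.2504]
ee_rot: [[-0.998, -0.059, 0.001], [-0.059, 0.998, 0.001], [-0.001, 0.0, -1.0]]
ft_force: [0.6, 0.8, 0.6]
finger_gap: 0.05
finger_force: 0.0
```

Request:
servo_tool --commands "42 -48 -10 0 0 2 50; 42 -48 -20 0 0 0 50; 42 -48 -20 0 0 0 50; 42 -48 0 0 0 0 50; 30 -40 0 0 0 0 50"

```text
time_s: 1.85
tool_pos: [0.5623, 0.091, 0.2027]
ee_rot: [[-0.996, -0.09, 0.0], [-0.09, 0.996, -0.0], [-0.0, -0.0, -1.0]]
ft_force: [0.9, 0.3, 0.2]
finger_gap: 0.0499
finger_force: 0.0
```

```bash
cat > w.py <<'E'
from h import *
import sys
np.set_printoptions(precision=4,suppress=True)
cam=sys.argv[1]; im,d,W=cloud(cam); save(sys.argv[2],im)
s=sensors.state(); print(s['tool_pos'],s['finger_gap'],s['finger_force'],s['time_s'])
for t in tubes(im,W): print(t['cap'],t['red'],'yaw',t['yaw'],t['t'],t['n'],t['px'],'o',t['cap'][:2]-.065*np.array([np.cos(np.radians(t['yaw'])),np.sin(np.radians(t['yaw']))]),'ztop',t['ztop'])
E
python3 w.py wrist w1; python3 -c "
from h import *
print(imaging.camera_info('wrist'))"
```

```text
[0.5656 0.0863 0.2032] 0.050257471097044724 0.0 1.9
[0.6366 0.08   0.0243] [0.563  0.0741 0.0215] yaw 4.556662357380836 [-0.0999 -0.0471] (np.int32(484), 754) [303.0413 291.1756] o [0.5718 0.0748] ztop 0.025246985446711598
[ 0.6711 -0.0036  0.0243] [0.5927 0.0039 0.0214] yaw -5.442084207351056 [-0.1094 -0.0455] (np.int32(445), 943) [218.7371 315.5685] o [0.6064 0.0026] ztop 0.025119833929753838
{'camera_matrix': array([[340.40400518,   0.        , 322.30001488],
       [  0.        , 340.40400518, 239.53149134],
       [  0.        ,   0.        ,   1.        ]]), 'R': array([[-0.08830427,  0.99608921, -0.00294087],
       [ 0.94385181,  0.08461622,  0.31934911],
       [ 0.31834905,  0.02542414, -0.94763257]]), 't': array([-0.03654461, -0.56782301,  0.15388549])}
```

View pics/w1.png

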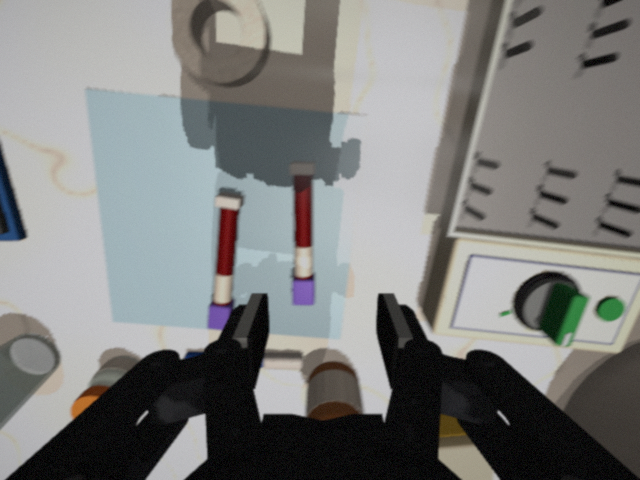

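The wrist view shows only the two purple tubes, with caps at (303,291) and (219,316). The knob and mixer are at the right and match my fit. I'll pick up tube Q first, the one nearer the mixer.

Request:
servo_tool --commands "2 -4 -40 0 0 0 50; 0 0 -50 0 0 0 50; 0 0 -50 0 0 0 50; 0 0 -25 0 0 0 50; 0 0 -12 0 0 0 50"

```text
time_s: 2.52
tool_pos: [0.5618, 0.0893, 0.0242]
ee_rot: [[-0.996, -0.091, -0.003], [-0.091, 0.996, 0.0], [0.003, 0.0, -1.0]]
ft_force: [0.1, 1.1, -0.2]
finger_gap: 0.0497
finger_force: 0.0
```

Request:
servo_tool --commands "0 0 0 0 0 0 50; 0 0 0 0 0 0 10; 0 0 0 0 0 0 10; 0 0 0 0 0 0 10; 0 0 0 0 0 0 10"

```text
time_s: 3.15
tool_pos: [0.5644, 0.0891, 0.0278]
ee_rot: [[-0.996, -0.091, 0.003], [-0.091, 0.996, -0.0], [-0.003, -0.0, -1.0]]
ft_force: [-0.3, -0.1, 5.7]
finger_gap: 0.0156
finger_force: 58.1
```

The pose came up a little short and high (moves get clipped), so the grip is above the tube's axis. I'll reopen, go lower and regrip.

Request:
servo_tool --commands "0 0 0 0 0 0 40; 0 0 0 0 0 0 40; 0 0 -5 0 0 0 40; 0 0 0 0 0 0 40; 0 0 0 0 0 0 40"

```text
time_s: 3.78
tool_pos: [0.5627, 0.0892, 0.0206]
ee_rot: [[-0.996, -0.091, -0.001], [-0.091, 0.996, 0.0], [0.001, 0.0, -1.0]]
ft_force: [-0.2, 0.1, -0.1]
finger_gap: 0.0402
finger_force: 0.0
```

```bash
python3 w.py scene s2; python3 w.py side d2; python3 -c "
from h import *
s=sensors.state(); print(s['tool_pos'],s['ft_force'])"
```

```text
[0.5629 0.0891 0.0208] 0.03986427929874025 0.0 3.825
[ 0.6792 -0.0007  0.0228] [0.5937 0.0057 0.0206] yaw -4.331515576050375 [-0.1191 -0.0551] (np.int32(173), 161) [289.5607 326.6301] o [0.6144 0.0042] ztop 0.02501286401832467
[0.644  0.0987 0.0228] [0.5805 0.0927 0.0204] yaw 5.354090071902916 [-0.0735 -0.055 ] (np.int32(172), 46) [340.9128 334.686 ] o [0.5793 0.0926] ztop 0.02498508191871716
[0.5629 0.0891 0.0209] 0.04007933113339626 0.0 3.875
[0.56292536 0.08914262 0.02085124] [-0.42992112 -0.52131588 -0.00294332]
```

Request:
servo_tool --commands "10 1 0 0 0 0 40; 0 0 0 0 0 0 40; 0 0 0 0 0 0 8; 0 0 0 0 0 0 8; 0 0 0 0 0 0 8"

```text
time_s: 4.5
tool_pos: [0.5732, 0.0902, 0.0212]
ee_rot: [[-0.996, -0.091, 0.001], [-0.091, 0.996, -0.0], [-0.001, -0.0, -1.0]]
ft_force: [0.8, 0.3, 2.8]
finger_gap: 0.0158
finger_force: 59.0
```

Request:
servo_tool --commands "0 0 0 0 0 0 8; 0 0 30 0 0 0 8; 0 0 40 0 0 0 8; 0 0 40 0 0 0 8; 0 0 0 0 0 0 8"

```text
time_s: 5.12
tool_pos: [0.5752, 0.0901, 0.1343]
ee_rot: [[-0.996, -0.091, 0.006], [-0.091, 0.996, -0.0], [-0.006, -0.001, -1.0]]
ft_force: [-0.2, 0.7, 0.6]
finger_gap: 0.0158
finger_force: 58.6
```

```bash
python3 w.py scene s3; python3 w.py side d3;python3 w.py wrist w3
```

```text
[0.5737 0.0901 0.1321] 0.015666623692923924 58.61830115318298 5.175
[ 0.6787 -0.0001  0.023 ] [0.594  0.0058 0.0202] yaw -4.010750478732271 [-0.118  -0.0544] (np.int32(176), 167) [289.8125 326.642 ] o [0.6139 0.0045] ztop 0.025020414469608943
[0.5725 0.0901 0.1305] 0.015585173452455749 58.61846387386322 5.225
[0.5718 0.0902 0.1296] 0.015723927734180247 58.61870884895325 5.275
[ 0.6644 -0.003   0.0241] [0.5906 0.0058 0.0212] yaw -6.795686245433895 [-0.1046 -0.0395] (np.int32(479), 1847) [195.4697 344.6701] o [0.5999 0.0047] ztop 0.024959244138313547
```

View pics/d3.png

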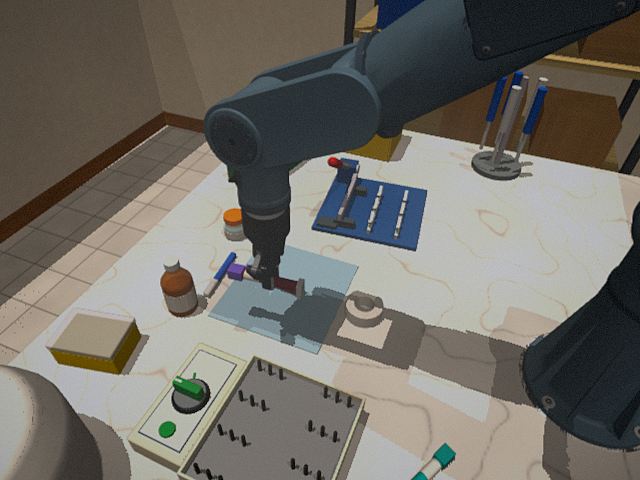

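The tube is held, with the cap at side px (236,271) and the foot at (302,290). Next I'll measure its pitch and its offset from the TCP.

```bash
cat > held.py <<'E'
from h import *
np.set_printoptions(precision=4,suppress=True)
for cam in ['scene','side']:
    im,d,W=cloud(cam); s=sensors.state(); T=s['tool_pos']; r,g,b=rgb(im)
    near=(np.linalg.norm(W-T,axis=-1)<.14)&(W[...,2]>.05)
    pur=near&(b>60)&(b>1.35*g)&(r>1.15*g); red=near&(r>45)&(r>2.2*g)&(r>1.5*b)
    a=s['ee_rot'][:,1]; u=np.array([a[1],-a[0],0]); v=np.array([-u[1],u[0],0]); M=np.stack([u,v,[0,0,1]])
    for nm,m in (('cap',pur),('red',red)):
        q=(W[m]-T)@M.T
        if len(q)>5: print(cam,nm,len(q),'along,across,up',np.median(q,0),'x',np.percentile(q[:,0],[3,97]),'z',np.percentile(q[:,2],[3,97]))
        if nm=='red' and len(q)>20: print('   slope z/x',np.polyfit(q[:,0],q[:,2],1),'y/x',np.polyfit(q[:,0],q[:,1],1))
print(T,s['finger_gap'],s['finger_force'])
E
python3 held.py
```

```text
scene cap 210 along,across,up [0.0724 0.002  0.0019] x [0.0523 0.0814] z [-0.0117  0.0046]
scene red 20 along,across,up [ 0.0129  0.0022 -0.0002] x [0.0076 0.0157] z [-0.0036  0.0022]
side cap 208 along,across,up [0.0646 0.0074 0.0007] x [0.052  0.0773] z [-0.0144  0.0031]
[0.5716 0.0902 0.129 ] 0.015771486480535977 58.619025349617004
```

Request:
servo_tool --commands "-18 -50 0 0 0 0 8; -18 -50 0 0 0 0 8; -18 -50 0 0 0 0 8; -18 -50 0 0 0 0 8; -18 -50 0 0 0 0 8"

```text
time_s: 6.0
tool_pos: [0.4815, -0.1609, 0.1297]
ee_rot: [[-0.996, -0.091, -0.002], [-0.091, 0.996, 0.001], [0.002, 0.001, -1.0]]
ft_force: [0.6, -0.5, -1.1]
finger_gap: 0.0159
finger_force: 58.7
```

Request:
servo_tool --commands "-18 -50 0 0 0 0 8; -18 -47 0 0 0 0.4 8; 0 0 0 0 0 0 8; 0 0 0 0 0 0 8"

```text
time_s: 6.5
tool_pos: [0.4463, -0.2562, 0.1298]
ee_rot: [[-0.995, -0.097, -0.002], [-0.097, 0.995, 0.002], [0.001, 0.002, -1.0]]
ft_force: [-0.0, 0.3, -0.7]
finger_gap: 0.0158
finger_force: 58.8
```

```bash
python3 held.py; python3 w.py wrist w4
```

```text
scene cap 122 along,across,up [0.0745 0.0025 0.0007] x [0.0546 0.082 ] z [-0.0139  0.0039]
scene red 11 along,across,up [ 0.0127  0.0046 -0.0006] x [0.0085 0.0953] z [-0.0028  0.0333]
side cap 141 along,across,up [ 0.0651  0.0103 -0.001 ] x [0.0522 0.0779] z [-0.0167  0.0027]
side red 48 along,across,up [0.0877 0.0039 0.0189] x [-0.0475  0.1308] z [-0.0077  0.0521]
   slope z/x [0.3116 0.001 ] y/x [-0.0733  0.0051]
[ 0.447  -0.2555  0.1302] 0.015847041937357496 58.75754177570343
[ 0.4471 -0.2555  0.1304] 0.01578736067802929 58.75792980194092 6.65
```

View pics/w4.png

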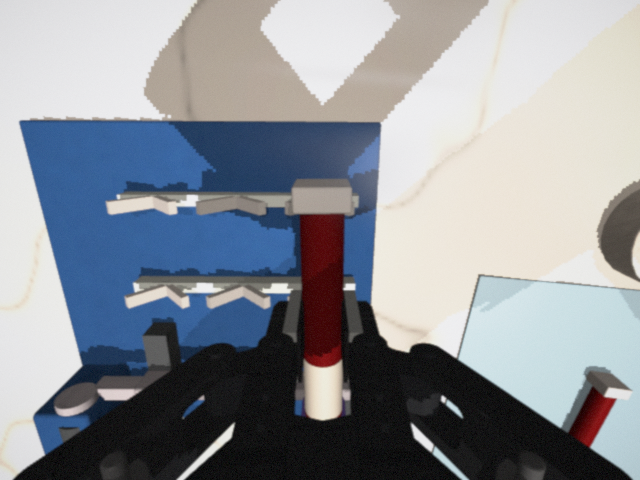

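The tube lies over channel 2, with the other Vs at px (140,203) and (230,203), and is parallel to the channels. One check of the V positions from this closer view, then I lower it.

```bash
python3 - <<'E'
from h import *
np.set_printoptions(precision=4,suppress=True)
im,d,W=cloud('wrist')
for yaw in [5.6]:
    a=np.radians(yaw); u=np.array([np.cos(a),np.sin(a)]);v=np.array([-u[1],u[0]])
    D=W[...,:2]-[.453,-.313]; s=D@u; t=D@v; z=W[...,2]
    for sx in (-1,1):
        for c in (-.056,0):
            m=(abs(s-sx*.033)<.012)&(abs(t-c)<.024)&(z>.024)&(z<.056)
            top=m&(z>.044); L=top&(t<c);R=top&(t>c)
            # V fit: z=k+|t-t0|
            from scipy.optimize import least_squares
            f=least_squares(lambda p:z[m]-p[1]-abs(t[m]-p[0]),[c,.03],loss='soft_l1',f_scale=.002)
            print(sx,c,m.sum(),'s',np.median(s[m]),'V',f.x,'armtop',np.median(t[L]),np.median(t[R]))
E
```

```text
-1 -0.056 1183 s -0.03453139950289546 V [-0.0534  0.0276] armtop -0.07157808081760647 -0.035439785890964554
-1 0 1129 s -0.03448607046992629 V [0.0017 0.0284] armtop -0.0161579582516777 0.01994916922636936
1 -0.056 1180 s 0.0308257634257689 V [-0.0531  0.0266] armtop -0.07167447923883252 -0.03566159487466831
1 0 1167 s 0.03109135602254034 V [0.0017 0.0272] armtop -0.016432717407332105 0.019663001665878185
```

Request:
servo_tool --commands "0 0 -30 0 0 0 8; 0 0 -25 0 0 0 8; 0 0 -14 0 0 0 8; 0 0 -4 0 0 0 8; 0 0 0 0 0 0 8"

```text
time_s: 7.32
tool_pos: [0.4473, -0.2569, 0.0583]
ee_rot: [[-0.995, -0.098, 0.0], [-0.098, 0.995, -0.0], [-0.0, -0.0, -1.0]]
ft_force: [-0.2, -0.5, -0.3]
finger_gap: 0.0157
finger_force: 58.8
```

Request:
servo_tool --commands "0 0 -3 0 0 0 8; 0 0 0 0 0 0 8"

```text
time_s: 7.58
tool_pos: [0.4471, -0.2571, 0.0553]
ee_rot: [[-0.995, -0.098, 0.001], [-0.098, 0.995, -0.001], [-0.0, -0.001, -1.0]]
ft_force: [-0.0, 0.4, 0.0]
finger_gap: 0.0162
finger_force: 58.8
```

Request:
servo_tool --commands "0 0 -3 0 0 0 8; 0 0 0 0 0 0 8"

```text
time_s: 7.82
tool_pos: [0.4468, -0.2568, 0.0517]
ee_rot: [[-0.995, -0.098, -0.0], [-0.098, 0.995, 0.0], [0.0, 0.0, -1.0]]
ft_force: [0.5, -0.2, -0.2]
finger_gap: 0.0157
finger_force: 58.8
```

Request:
servo_tool --commands "0 0 -2 0 0 0 8; 0 0 0 0 0 0 8"

```text
time_s: 8.07
tool_pos: [0.4472, -0.2573, 0.0502]
ee_rot: [[-0.995, -0.098, 0.001], [-0.098, 0.995, -0.001], [-0.0, -0.001, -1.0]]
ft_force: [-0.7, -0.6, 1.2]
finger_gap: 0.0164
finger_force: 41.7
```

Request:
servo_tool --commands "0 0 0 0 0 0 40; 0 0 0 0 0 0 40; 0 0 0 0 0 0 40; 0 0 20 0 0 0 40; 0 0 50 0 0 0 40"

```text
time_s: 8.7
tool_pos: [0.4452, -0.2553, 0.1183]
ee_rot: [[-0.995, -0.098, -0.005], [-0.098, 0.995, 0.004], [0.004, 0.005, -1.0]]
ft_force: [0.4, -0.6, 0.1]
finger_gap: 0.0402
finger_force: 0.0
```

```bash
python3 w.py scene s5; python3 w.py side d5; python3 - <<'E'
from h import *
im=cv2.imread('pics/s5.png');im2=cv2.imread('pics/d5.png')
a=cv2.resize(im[170:300,130:330],(800,520));cv2.imwrite('pics/c5.png',a)
E
```

```text
[ 0.4492 -0.2586  0.1264] 0.0403868197769829 0.0 8.75
[ 0.5191 -0.2475  0.0505] [ 0.4408 -0.2562  0.0496] yaw 6.344591286075001 [-0.1182 -0.0575] (np.int32(128), 66) [240.3672 232.1641] o [ 0.4545 -0.2547] ztop 0.05349231899906619
[ 0.6788 -0.0006  0.0227] [0.5934 0.0056 0.0203] yaw -4.103980438748779 [-0.1186 -0.054 ] (np.int32(175), 168) [289.5829 326.5886] o [0.614  0.0041] ztop 0.025027316611402423
[ 0.4497 -0.2592  0.1249] 0.03985105961292207 0.0 8.8
[ 0.5126 -0.2424  0.0494] [ 0.452  -0.252   0.0484] yaw 9.041533330777808 [-0.0732 -0.0506] (np.int32(126), 41) [357.4524 213.9127] o [ 0.4484 -0.2526] ztop 0.052482696772319745
[0.6735 0.0009 0.0222] [0.5937 0.0038 0.02  ] yaw -2.048591980425473 [-0.1121 -0.0484] (np.int32(120), 124) [249.4083 270.9583] o [0.6085 0.0033] ztop 0.0240026155156705
```

View pics/c5.png

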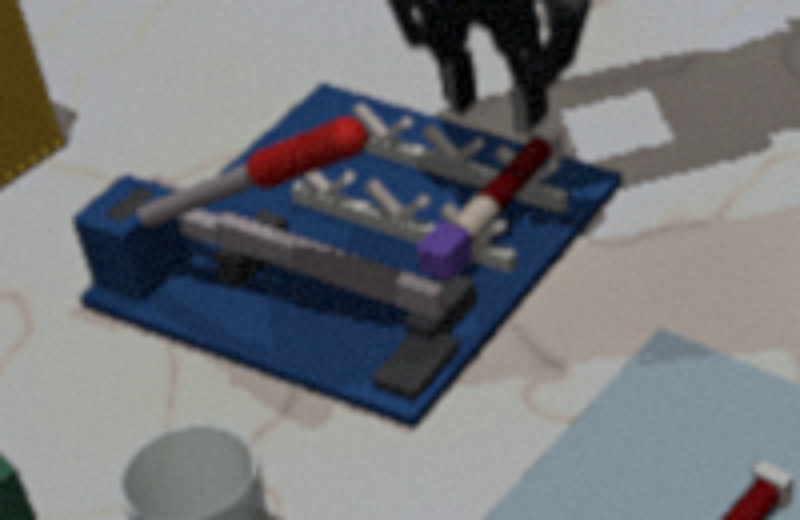

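Tube Q is seated in channel 2: its cap is at crop (445,250) and the cap top at z=0.053, as expected. Now the second tube.

Request:
servo_tool --commands "27 44 0 0 0 -2 45; 27 44 0 0 0 -2 45; 27 44 0 0 0 -2 45; 27 44 0 0 0 -2 45; 27 44 0 0 0 -1.2 45"

```text
time_s: 9.43
tool_pos: [0.5825, -0.0353, 0.1195]
ee_rot: [[-0.998, 0.063, -0.0], [0.063, 0.998, -0.0], [0.0, -0.0, -1.0]]
ft_force: [-0.1, -0.6, -0.5]
finger_gap: 0.0449
finger_force: 0.0
```

Request:
servo_tool --commands "25 41 0 0 0 0 45; 0 0 0 0 0 0 45; 0 0 0 0 0 0 45; 0 0 0 0 0 0 45"

```text
time_s: 9.93
tool_pos: [0.6063, 0.003, 0.1196]
ee_rot: [[-0.998, 0.064, -0.001], [0.064, 0.998, -0.0], [0.001, -0.0, -1.0]]
ft_force: [-0.5, -0.3, 0.2]
finger_gap: 0.0451
finger_force: 0.0
```

```bash
python3 w.py scene s6; python3 w.py wrist w6
```

```text
[0.6064 0.0029 0.1197] 0.04507802977555626 0.0 9.975
[ 0.5177 -0.2464  0.0504] [ 0.4312 -0.2552  0.0489] yaw 5.799240079790621 [-0.1174 -0.0584] (np.int32(140), 100) [240.7786 232.1714] o [ 0.453 -0.253] ztop 0.053443221476126186
[0.6787 0.0002 0.0228] [0.6103 0.0045 0.0202] yaw -3.596699494756926 [-0.0835 -0.0529] (np.int32(175), 87) [289.8057 326.6629] o [0.6139 0.0043] ztop 0.02506487677749162
[0.6065 0.003  0.1199] 0.044944546037903106 0.0 10.025
[ 0.6718 -0.0021  0.0243] [ 0.6589 -0.0017  0.0215] yaw -1.7896277212051699 [-0.0143 -0.0121] (np.int32(893), 43) [319.5409 333.5028] o [ 0.6068 -0.0001] ztop 0.025083577757115127
```

Request:
servo_tool --commands "3 0 -30 0 0 0 45; 0 0 -30 0 0 0 45; 0 0 -25 0 0 0 45; 0 0 -14 0 0 0 45; 0 0 0 0 0 0 45"

```text
time_s: 10.65
tool_pos: [0.6098, 0.0036, 0.0206]
ee_rot: [[-0.998, 0.063, -0.001], [0.063, 0.998, 0.0], [0.001, 0.0, -1.0]]
ft_force: [0.4, -0.2, 0.4]
finger_gap: 0.0451
finger_force: 0.0
```

Request:
servo_tool --commands "0 0 0 0 0 0 45; 0 0 0 0 0 0 8; 0 0 0 0 0 0 8; 0 0 0 0 0 0 8; 0 0 0 0 0 0 8"

```text
time_s: 11.28
tool_pos: [0.6105, 0.004, 0.0219]
ee_rot: [[-0.998, 0.062, 0.001], [0.062, 0.998, -0.0], [-0.001, -0.0, -1.0]]
ft_force: [-1.4, -0.5, 6.3]
finger_gap: 0.0158
finger_force: 58.7
```

Request:
servo_tool --commands "0 0 30 0 0 0 8; 0 0 40 0 0 0 8; 0 0 40 0 0 0 8; 0 0 0 0 0 0 8"

```text
time_s: 11.78
tool_pos: [0.6125, 0.0038, 0.1349]
ee_rot: [[-0.998, 0.062, 0.007], [0.062, 0.998, -0.001], [-0.007, -0.001, -1.0]]
ft_force: [0.7, -0.8, -1.2]
finger_gap: 0.0157
finger_force: 58.6
```

```bash
python3 held.py
```

```text
scene cap 224 along,across,up [0.0704 0.0034 0.0034] x [0.0528 0.0817] z [-0.0106  0.0063]
scene red 16 along,across,up [0.0147 0.0029 0.0016] x [-0.022   0.0167] z [-0.0041  0.0035]
side cap 139 along,across,up [0.066  0.0094 0.0015] x [0.051  0.0778] z [-0.0135  0.0052]
[0.6097 0.0042 0.1308] 0.015703807832380352 58.55793356895447
```

Request:
servo_tool --commands "-38 -32 0 0 0 2 8; -38 -32 0 0 0 2 8; -38 -32 0 0 0 2 8; -38 -32 0 0 0 2 8; 0 -49 0 0 0 1.2 8"

```text
time_s: 12.5
tool_pos: [0.4538, -0.1713, 0.1282]
ee_rot: [[-0.995, -0.1, -0.006], [-0.1, 0.995, 0.004], [0.005, 0.005, -1.0]]
ft_force: [1.2, -0.3, -0.5]
finger_gap: 0.0158
finger_force: 58.6
```

Request:
servo_tool --commands "0 -49 0 0 0 0 8; 0 -49 0 0 0 0 8; 0 -49 0 0 0 0 8; 0 -48 0 0 0 0 8; 0 0 0 0 0 0 8"

```text
time_s: 13.12
tool_pos: [0.4567, -0.3704, 0.129]
ee_rot: [[-0.996, -0.094, -0.001], [-0.094, 0.996, 0.001], [0.001, 0.001, -1.0]]
ft_force: [0.9, 1.0, -0.1]
finger_gap: 0.0156
finger_force: 58.7
```

Request:
servo_tool --commands "0 0 -20 0 0 0 8; 0 0 0 0 0 0 8; 0 0 0 0 0 0 8"

```text
time_s: 13.5
tool_pos: [0.4578, -0.3664, 0.1101]
ee_rot: [[-0.995, -0.099, -0.001], [-0.099, 0.995, 0.001], [0.001, 0.002, -1.0]]
ft_force: [0.3, -0.2, 0.5]
finger_gap: 0.0158
finger_force: 58.7
```

```bash
python3 held.py; python3 -c "
from h import *
print(sensors.state()['ee_rot'])"
```

```text
scene cap 117 along,across,up [ 0.0681  0.005  -0.0011] x [0.0523 0.0807] z [-0.0598  0.0022]
scene red 42 along,across,up [-0.0034  0.109  -0.0596] x [-0.0413  0.079 ] z [-0.0607 -0.0019]
   slope z/x [ 0.4954 -0.046 ] y/x [-1.0836  0.0825]
side cap 129 along,across,up [ 0.0629  0.0105 -0.0047] x [0.0509 0.0751] z [-0.0604  0.0012]
side red 47 along,across,up [-0.0215  0.0065 -0.005 ] x [-0.0493  0.0498] z [-0.0611 -0.0012]
   slope z/x [-0.1501 -0.0231] y/x [0.2806 0.0409]
[ 0.4583 -0.3673  0.1112] 0.015885261392479602 58.73669385910034
[[-9.95077990e-01 -9.90946091e-02  2.29719702e-04]
 [-9.90946709e-02  9.95077972e-01 -2.75280647e-04]
 [-2.01310187e-04 -2.96689711e-04 -9.99999936e-01]]
```

Request:
servo_tool --commands "-1 0 -30 0 0 0 8; 0 0 -22 0 0 0 8; 0 0 -4 0 0 0 8; 0 0 -2 0 0 0 8; 0 0 0 0 0 0 8"

```text
time_s: 14.22
tool_pos: [0.4575, -0.3684, 0.054]
ee_rot: [[-0.995, -0.098, 0.001], [-0.098, 0.995, -0.001], [-0.001, -0.001, -1.0]]
ft_force: [-0.0, 0.2, -1.0]
finger_gap: 0.0154
finger_force: 58.7
```

Request:
servo_tool --commands "0 0 -2 0 0 0 8; 0 0 0 0 0 0 8"

```text
time_s: 14.48
tool_pos: [0.4573, -0.3684, 0.0515]
ee_rot: [[-0.995, -0.098, 0.001], [-0.098, 0.995, -0.001], [-0.001, -0.001, -1.0]]
ft_force: [0.3, -0.9, 0.5]
finger_gap: 0.0159
finger_force: 58.7
```

Request:
servo_tool --commands "0 0 -2 0 0 0 8; 0 0 0 0 0 0 8"

```text
time_s: 14.72
tool_pos: [0.4575, -0.369, 0.0507]
ee_rot: [[-0.995, -0.098, 0.001], [-0.098, 0.995, -0.002], [-0.001, -0.002, -1.0]]
ft_force: [-2.0, 1.0, 9.7]
finger_gap: 0.0161
finger_force: 59.9
```

Request:
servo_tool --commands "0 0 0 0 0 0 40; 0 0 0 0 0 0 40; 0 0 0 0 0 0 40; 0 0 20 0 0 0 40; 0 0 50 0 0 0 40"

```text
time_s: 15.35
tool_pos: [0.4556, -0.3664, 0.1181]
ee_rot: [[-0.995, -0.098, -0.003], [-0.098, 0.995, 0.004], [0.003, 0.005, -1.0]]
ft_force: [0.9, 0.0, -0.2]
finger_gap: 0.04
finger_force: 0.0
```

```bash
python3 w.py scene s7; python3 - <<'E'
from h import *
im=cv2.imread('pics/s7.png');cv2.imwrite('pics/c7.png',cv2.resize(im[170:300,130:330],(800,520)))
E
```

```text
[ 0.4593 -0.3704  0.1273] 0.03994796149514247 0.0 15.4
[ 0.5313 -0.3595  0.0511] [ 0.4269 -0.3706  0.0484] yaw 6.068465333530416 [-0.1312 -0.0807] (np.int32(94), 43) [202.2128 219.5213] o [ 0.4667 -0.3664] ztop 0.05359481370443001
[ 0.5211 -0.248   0.0512] [ 0.4325 -0.2552  0.0491] yaw 4.679164641158923 [-0.1208 -0.0613] (np.int32(116), 93) [240. 232.] o [ 0.4563 -0.2533] ztop 0.0537017723770732
```

View pics/c7.png

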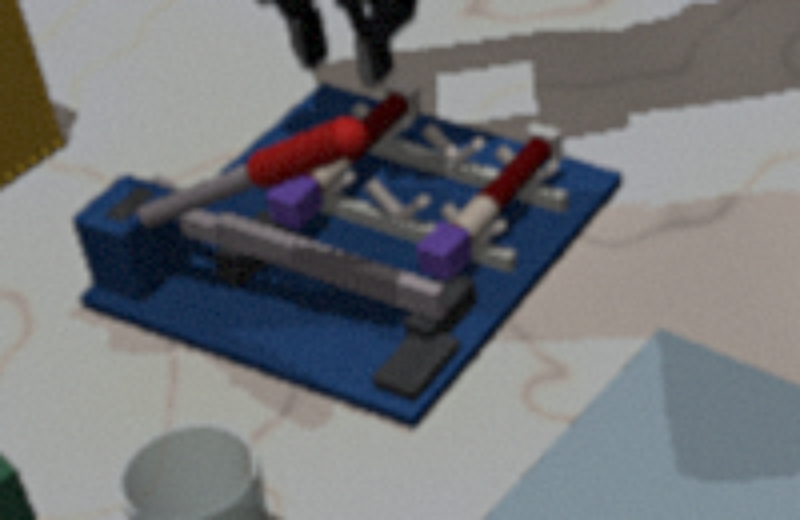

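Both tubes are seated, with caps at crop px (293,200) and (445,250) and cap tops at z≈0.0535. Next is the lever.

Request:
servo_tool --commands "0 0 50 0 0 0 20; 0 0 50 0 0 0 0; 20 14 10 0 0 0 0; 36 27 0 0 0 0 0; 36 27 0 0 0 0 0"

```text
time_s: 16.02
tool_pos: [0.5501, -0.2996, 0.2311]
ee_rot: [[-0.995, -0.097, 0.002], [-0.097, 0.995, -0.002], [-0.002, -0.002, -1.0]]
ft_force: [-0.6, -0.4, -1.1]
finger_gap: 0.0002
finger_force: 0.0
```

Request:
servo_tool --commands "36 27 0 0 0 0 0; 0 0 0 0 0 0 0; 0 0 0 0 0 0 0; 0 0 0 0 0 0 0"

```text
time_s: 16.52
tool_pos: [0.5842, -0.2738, 0.2294]
ee_rot: [[-0.995, -0.097, 0.0], [-0.097, 0.995, -0.0], [-0.0, -0.0, -1.0]]
ft_force: [-0.5, -0.7, -0.3]
finger_gap: 0.0001
finger_force: 0.0
```

Request:
servo_tool --commands "0 0 -25 0 0 0 0; -1 6 -20 0 0 0 0; -1 9 -18 0 0 0 0; 0 6 -18 0 0 0 0; 0 0 0 0 0 0 0"

```text
time_s: 17.15
tool_pos: [0.5823, -0.2513, 0.1467]
ee_rot: [[-0.995, -0.098, -0.001], [-0.098, 0.995, 0.001], [0.001, 0.001, -1.0]]
ft_force: [-3.1, -0.8, 4.8]
finger_gap: -0.0001
finger_force: 2.0
```

Request:
servo_tool --commands "0 5 -20 0 0 0 0; 0 3 -20 0 0 0 0; -1 1 -20 0 0 0 0; 0 0 -10 0 0 0 0; 0 0 0 0 0 0 0"

```text
time_s: 17.77
tool_pos: [0.5829, -0.2425, 0.0786]
ee_rot: [[-0.995, -0.098, 0.002], [-0.098, 0.995, 0.001], [-0.002, 0.0, -1.0]]
ft_force: [0.7, 4.9, 6.8]
finger_gap: -0.0001
finger_force: 3.7
```

```bash
cat > lev.py <<'E'
from h import *
import sys
np.set_printoptions(precision=4,suppress=True)
for n in ['scene','side']:
    im,d,W=cloud(n); save(sys.argv[1]+n,im); r,g,b=rgb(im); z=W[...,2]
    a=np.radians(5.6); u=np.array([np.cos(a),np.sin(a)]);v=np.array([-u[1],u[0]])
    D=W[...,:2]-[.453,-.3125]; s=D@u; t=D@v
    m=(r>2*g)&(r>80)&(abs(s-.135)<.03)&(t>-.03)&(t<.13)&(z>.02)&(z<.25)
    q=np.c_[t[m]+.125,z[m]-.055]; print(n,m.sum(),'angle',0.6-np.median(np.arctan2(q[:,1],q[:,0])), 'xz top',np.median(s[m]),np.percentile(z[m],[5,95]))
s=sensors.state(); print(s['tool_pos'],s['ft_force'],s['time_s'])
E
python3 lev.py l1
```

```text
scene 179 angle 0.5985919490656031 xz top 0.14414270130981152 [0.0493 0.0594]
side 117 angle 0.5978672752974142 xz top 0.13340329159191275 [0.0493 0.0587]
[ 0.5829 -0.2425  0.0792] [-1.0975  3.8638  7.357 ] 17.875
```

Request:
servo_tool --commands "0 0 -8 0 0 0 0; 0 0 -4 0 0 0 0; 0 0 0 0 0 0 0"

```text
time_s: 18.25
tool_pos: [0.5832, -0.2428, 0.0673]
ee_rot: [[-0.995, -0.098, 0.002], [-0.098, 0.995, -0.0], [-0.002, -0.0, -1.0]]
ft_force: [-0.1, 3.9, 6.9]
finger_gap: 0.0
finger_force: 4.0
```

Request:
servo_tool --commands "0 0 -2 0 0 0 0; 0 0 0 0 0 0 0; 0 0 0 0 0 0 0"

```text
time_s: 18.62
tool_pos: [0.5833, -0.2429, 0.0665]
ee_rot: [[-0.995, -0.098, 0.002], [-0.098, 0.995, -0.0], [-0.002, -0.001, -1.0]]
ft_force: [-2.9, 5.6, 14.1]
finger_gap: 0.0001
finger_force: 7.1
```

Request:
servo_tool --commands "0 0 -2 0 0 0 0; 0 0 0 0 0 0 0; 0 0 0 0 0 0 0"

```text
time_s: 19.0
tool_pos: [0.5834, -0.243, 0.0659]
ee_rot: [[-0.995, -0.098, 0.002], [-0.098, 0.995, -0.001], [-0.002, -0.001, -1.0]]
ft_force: [-6.7, 7.2, 22.8]
finger_gap: -0.0002
finger_force: 11.7
```

On its stop: the force rises sharply while the height hardly changes. Now I'll let the lever rise and check it.

Request:
servo_tool --commands "0 0 25 0 0 0 0; 0 -4 35 0 0 0 0; 0 -8 35 0 0 0 0; 0 -8 35 0 0 0 0; 0 0 50 0 0 0 0"

```text
time_s: 19.62
tool_pos: [0.5811, -0.2634, 0.2421]
ee_rot: [[-0.995, -0.097, -0.002], [-0.097, 0.995, 0.001], [0.002, 0.001, -1.0]]
ft_force: [1.3, -0.1, 0.0]
finger_gap: -0.0
finger_force: 0.0
```

Request:
servo_tool --commands "-60 0 0 0 0 0 40; -40 0 0 0 0 0 40; 0 0 0 0 0 0 40"

```text
time_s: 20.0
tool_pos: [0.48, -0.2629, 0.2422]
ee_rot: [[-0.995, -0.096, -0.0], [-0.096, 0.995, -0.0], [0.0, -0.0, -1.0]]
ft_force: [0.3, -0.5, 0.3]
finger_gap: 0.0403
finger_force: 0.0
```

```bash
python3 lev.py l2; python3 w.py scene s8;python3 w.py side d8
```

```text
scene 183 angle -0.02212043356664961 xz top 0.1436495386075773 [0.1428 0.1859]
side 59 angle 0.003477594311772969 xz top 0.1325829705702352 [0.1669 0.1853]
[ 0.4822 -0.2633  0.2426] [ 0.7038 -0.0114 -0.1753] 20.1
[ 0.4826 -0.2633  0.2424] 0.03996824191534898 0.0 20.15
[ 0.5312 -0.3578  0.0498] [ 0.4233 -0.3694  0.0485] yaw 6.132426298956431 [-0.1312 -0.0826] (np.int32(105), 52) [202.6095 219.8286] o [ 0.4666 -0.3647] ztop 0.053408257692762286
[ 0.5214 -0.2485  0.0511] [ 0.4348 -0.2564  0.0491] yaw 5.200887947278041 [-0.1187 -0.0598] (np.int32(114), 67) [239.9649 231.9561] o [ 0.4567 -0.2544] ztop 0.053604977985849435
[ 0.4828 -0.2632  0.2422] 0.0399593789574781 0.0 20.2
[ 0.5212 -0.3537  0.0481] [ 0.4458 -0.3664  0.0484] yaw 9.513781777986683 [-0.1144 -0.0508] (np.int32(109), 84) [367.6697 188.6514] o [ 0.4571 -0.3645] ztop 0.05210660013553251
[ 0.5123 -0.2424  0.0497] [ 0.4458 -0.3664  0.0484] yaw 61.819429405444545 [-0.1655 -0.1243] (np.int32(120), 84) [357.5583 213.9833] o [ 0.4816 -0.2997] ztop 0.05209561558910428
```

The lever is back at 0 and both tubes are still seated. I'll pick tube Q from channel 2.

Request:
servo_tool --commands "-35 6 -20 0 0 0 40; 0 0 -45 0 0 0 40; 0 0 -45 0 0 0 40; 0 0 -30 0 0 0 40; 0 0 0 0 0 0 40"

```text
time_s: 20.82
tool_pos: [0.4461, -0.2555, 0.0994]
ee_rot: [[-0.995, -0.099, -0.004], [-0.099, 0.995, 0.004], [0.004, 0.004, -1.0]]
ft_force: [0.3, 0.1, 0.8]
finger_gap: 0.0401
finger_force: 0.0
```

Request:
servo_tool --commands "0 0 0 0 0 0 40; 0 0 -30 0 0 0 40; 0 0 -20 0 0 0 40; 0 0 0 0 0 0 40; 0 0 0 0 0 0 40"

```text
time_s: 21.45
tool_pos: [0.4481, -0.2578, 0.0537]
ee_rot: [[-0.995, -0.098, 0.002], [-0.098, 0.995, -0.002], [-0.002, -0.002, -1.0]]
ft_force: [-0.0, -0.4, -0.5]
finger_gap: 0.0402
finger_force: 0.0
```

Request:
servo_tool --commands "0 0 -2 0 0 0 40; 0 0 0 0 0 0 8; 0 0 0 0 0 0 8; 0 0 0 0 0 0 8; 0 0 0 0 0 0 8"

```text
time_s: 22.08
tool_pos: [0.4473, -0.2575, 0.0506]
ee_rot: [[-0.995, -0.098, 0.001], [-0.098, 0.995, -0.001], [-0.001, -0.001, -1.0]]
ft_force: [-2.0, -1.4, 5.4]
finger_gap: 0.0156
finger_force: 58.6
```

Request:
servo_tool --commands "0 0 30 0 0 0 8; 0 0 40 0 0 0 8; 0 0 20 0 0 0 8; 0 0 0 0 0 0 8; 0 0 0 0 0 0 8"

```text
time_s: 22.7
tool_pos: [0.4463, -0.2562, 0.1387]
ee_rot: [[-0.995, -0.098, -0.001], [-0.098, 0.995, 0.001], [0.001, 0.002, -1.0]]
ft_force: [0.5, 0.1, -1.1]
finger_gap: 0.0156
finger_force: 58.6
```

```bash
python3 held.py; python3 w.py side d9
```

```text
scene cap 137 along,across,up [ 0.0741  0.0027 -0.0002] x [0.0559 0.0825] z [-0.0158  0.0036]
scene red 13 along,across,up [ 0.0134  0.0028 -0.0011] x [0.0085 0.1337] z [-0.0046  0.0428]
side cap 147 along,across,up [ 0.0649  0.0097 -0.0022] x [0.0523 0.0777] z [-0.0195  0.0022]
side red 48 along,across,up [0.1275 0.0041 0.0293] x [-0.0363  0.1332] z [-0.0073  0.0445]
   slope z/x [ 0.3033 -0.0034] y/x [-0.0794  0.0067]
[ 0.4461 -0.2561  0.1383] 0.015743019460821184 58.649523854255676
[ 0.4462 -0.2562  0.1385] 0.015579262359300707 58.64951848983765 22.85
```

Request:
servo_tool --commands "0 40 0 0 0 -1.5 8; 0 52 0 0 0 -1.5 8; 0 52 0 0 0 -1.5 8; 0 52 0 0 0 -1.5 8; 0 52 0 0 0 -1.5 8"

```text
time_s: 23.48
tool_pos: [0.4463, -0.0072, 0.1393]
ee_rot: [[-0.999, 0.034, -0.001], [0.034, 0.999, 0.0], [0.001, 0.0, -1.0]]
ft_force: [0.8, 0.2, 1.1]
finger_gap: 0.0158
finger_force: 58.7
```

Request:
servo_tool --commands "1 52 0 0 0 0 8; 1 52 0 0 0 0 8; 1 52 0 0 0 0 8; 1 52 0 0 0 0 8; 1 52 0 0 0 0 8"

```text
time_s: 24.1
tool_pos: [0.4514, 0.2527, 0.1391]
ee_rot: [[-0.999, 0.033, -0.001], [0.033, 0.999, -0.0], [0.001, -0.0, -1.0]]
ft_force: [0.7, -0.7, -0.8]
finger_gap: 0.0159
finger_force: 58.7
```

Request:
servo_tool --commands "1 52 0 0 0 0 8; 0 52 0 0 0 0 8; 0 10 0 0 0 0 8; 0 0 0 0 0 0 8; 0 0 0 0 0 0 8"

```text
time_s: 24.72
tool_pos: [0.4528, 0.3638, 0.1393]
ee_rot: [[-0.999, 0.034, -0.001], [0.034, 0.999, -0.001], [0.001, -0.001, -1.0]]
ft_force: [-0.3, -0.3, -1.0]
finger_gap: 0.0159
finger_force: 58.8
```

```bash
python3 held.py; python3 - <<'E'
from h import *
print(sensors.state()['ee_rot'])
im,d,W=cloud('wrist'); save('w10',im); r,g,b=rgb(im); z=W[...,2]
a=np.radians(-1.9); u=np.array([np.cos(a),np.sin(a)]);v=np.array([-u[1],u[0]])
D=W[...,:2]-[.4589,.3064]; s=D@u; t=D@v
m=(r<70)&(z>.058)&(z<.069)&(abs(s)<.1)
for row in (-.09,-.03,.03,.09):
  for px in (-.08,-.06,-.04):
    k=m&(abs(t-row)<.012)&(abs(s-px)<.009)
    if k.sum()>10: print(row,px,k.sum(),np.median(t[k]).round(4),np.median(s[k]).round(4))
E
```

```text
scene cap 234 along,across,up [ 0.0746 -0.0006  0.001 ] x [0.0527 0.0814] z [-0.0151  0.0035]
scene red 55 along,across,up [-0.016   0.0021 -0.0006] x [-0.0463  0.015 ] z [-0.0033  0.0015]
   slope z/x [-0.0065 -0.0008] y/x [-0.03    0.0013]
side cap 411 along,across,up [0.0651 0.0048 0.0006] x [0.051  0.0778] z [-0.0141  0.0039]
side red 517 along,across,up [-0.0276  0.0023 -0.0022] x [-0.0482  0.0495] z [-0.0075  0.0004]
   slope z/x [ 0.0193 -0.0019] y/x [0.0061 0.0023]
[0.4531 0.3638 0.1397] 0.016096506069279246 58.77738833427429
[[-9.99408927e-01  3.43747518e-02 -4.16430044e-04]
 [ 3.43749314e-02  9.99408914e-01 -4.32070980e-04]
 [ 4.01331565e-04 -4.46130349e-04 -9.99999820e-01]]
-0.09 -0.08 209 -0.0859 -0.0803
-0.09 -0.06 184 -0.0858 -0.0605
-0.09 -0.04 171 -0.0857 -0.0407
-0.03 -0.08 151 -0.0263 -0.0805
-0.03 -0.06 145 -0.0262 -0.0607
-0.03 -0.04 136 -0.0263 -0.0413
0.03 -0.08 99 0.0328 -0.081
0.03 -0.06 98 0.0328 -0.0613
0.03 -0.04 111 0.0328 -0.0418
0.09 -0.04 57 0.0907 -0.0419
```

Request:
servo_tool --commands "0 4 -20 0 0 0 8; 0 0 -30 0 0 0 8; 0 0 -18 0 0 0 8; 0 0 -6 0 0 0 8; 0 0 0 0 0 0 8"

```text
time_s: 25.5
tool_pos: [0.4529, 0.3691, 0.0656]
ee_rot: [[-0.999, 0.033, -0.0], [0.033, 0.999, -0.0], [0.0, -0.0, -1.0]]
ft_force: [0.5, 0.3, 0.1]
finger_gap: 0.0159
finger_force: 58.8
```

Request:
servo_tool --commands "0 0 -3 0 0 0 8; 0 0 0 0 0 0 8"

```text
time_s: 25.75
tool_pos: [0.4533, 0.3694, 0.0635]
ee_rot: [[-0.999, 0.033, 0.001], [0.033, 0.999, 0.001], [-0.001, 0.001, -1.0]]
ft_force: [-0.5, -0.6, -0.3]
finger_gap: 0.0161
finger_force: 58.8
```

Request:
servo_tool --commands "0 0 -2 0 0 0 8; 0 0 0 0 0 0 8"

```text
time_s: 26.0
tool_pos: [0.4529, 0.3691, 0.0609]
ee_rot: [[-0.999, 0.033, 0.0], [0.033, 0.999, 0.0], [-0.0, 0.0, -1.0]]
ft_force: [-0.2, -0.2, -0.2]
finger_gap: 0.0159
finger_force: 58.8
```

Request:
servo_tool --commands "0 0 -1 0 0 0 8; 0 0 0 0 0 0 8"

```text
time_s: 26.25
tool_pos: [0.453, 0.3692, 0.06]
ee_rot: [[-0.999, 0.033, 0.0], [0.033, 0.999, 0.0], [-0.0, 0.0, -1.0]]
ft_force: [-0.0, -0.1, 1.0]
finger_gap: 0.0157
finger_force: 58.9
```

Request:
servo_tool --commands "0 0 0 0 0 0 40; 0 0 0 0 0 0 40; 0 0 0 0 0 0 40; 0 0 25 0 0 0 40; 0 0 50 0 0 0 40"

```text
time_s: 26.88
tool_pos: [0.4512, 0.3681, 0.1333]
ee_rot: [[-0.999, 0.033, -0.005], [0.033, 0.999, -0.003], [0.005, -0.003, -1.0]]
ft_force: [1.3, 0.2, 0.6]
finger_gap: 0.04
finger_force: 0.0
```

```bash
python3 w.py scene s11; python3 w.py side d11;  python3 w.py wrist w11
```

```text
[0.4556 0.3707 0.1422] 0.03996059626369307 0.0 26.925
[ 0.5297 -0.3579  0.0504] [ 0.4263 -0.3679  0.0485] yaw 5.503266520481394 [-0.1304 -0.0792] (np.int32(102), 62) [202.7059 219.7647] o [ 0.465  -0.3642] ztop 0.053592398720868205
[0.5271 0.3665 0.0613] [0.4519 0.3707 0.059 ] yaw -3.2040140640556367 [-0.1216 -0.0582] (np.int32(211), 103) [495.0237 337.436 ] o [0.4622 0.3702] ztop 0.06308167492719029
[0.4563 0.3711 0.1408] 0.0397962232443852 0.0 26.975
[0.5252 0.3671 0.0611] [0.4516 0.3685 0.0579] yaw -1.117152445882444 [-0.0984 -0.0588] (np.int32(162), 221) [216.4506 451.6296] o [0.4602 0.3684] ztop 0.06226718690400425
[0.4551 0.3703 0.1383] 0.03991717428302606 0.0 27.025
[0.5153 0.368  0.0622] [0.5025 0.3682 0.0593] yaw -0.7806096631447823 [-0.0141 -0.0115] (np.int32(1126), 47) [318.4307 337.7487] o [0.4503 0.3689] ztop 0.06306032483744503
```

View pics/s11.png

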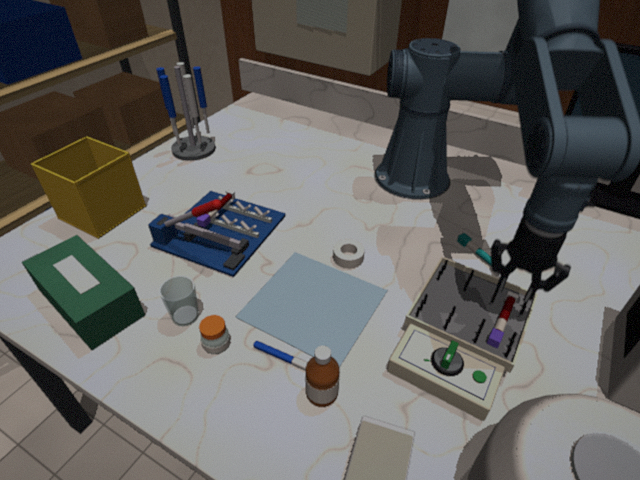

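Tube Q lies flat in lane 2 (cap at scene px (495,337), top z 0.063). Now tube P from channel 0.

Request:
servo_tool --commands "0 -40 0 0 0 1.5 40; 0 -52 0 0 0 1.5 40; 0 -52 0 0 0 1.5 40; 0 -52 0 0 0 1.5 40; 0 -52 0 0 0 1.5 40"

```text
time_s: 27.65
tool_pos: [0.452, 0.1196, 0.1339]
ee_rot: [[-0.995, -0.099, -0.001], [-0.099, 0.995, -0.0], [0.001, 0.0, -1.0]]
ft_force: [0.8, -1.1, -0.5]
finger_gap: 0.0399
finger_force: 0.0
```

Request:
servo_tool --commands "1 -52 0 0 0 0 40; 1 -52 0 0 0 0 40; 1 -52 0 0 0 0 40; 1 -52 0 0 0 0 40; 0 -52 0 0 0 0 40"

```text
time_s: 28.28
tool_pos: [0.4562, -0.1403, 0.134]
ee_rot: [[-0.995, -0.098, -0.001], [-0.098, 0.995, 0.001], [0.001, 0.001, -1.0]]
ft_force: [0.3, -0.6, -0.3]
finger_gap: 0.04
finger_force: 0.0
```

Request:
servo_tool --commands "0 -52 0 0 0 0 40; 0 -52 0 0 0 0 40; 0 -52 0 0 0 0 40; 0 -52 0 0 0 0 40; 0 -22 0 0 0 0 40"

```text
time_s: 28.9
tool_pos: [0.4561, -0.3711, 0.1338]
ee_rot: [[-0.995, -0.096, -0.001], [-0.096, 0.995, 0.001], [0.001, 0.001, -1.0]]
ft_force: [-0.2, 0.5, 0.4]
finger_gap: 0.0396
finger_force: 0.0
```

Request:
servo_tool --commands "0 0 0 0 0 0 40; 0 0 -20 0 0 0 40; 0 0 0 0 0 0 40; 0 0 0 0 0 0 40"

```text
time_s: 29.4
tool_pos: [0.457, -0.3675, 0.1144]
ee_rot: [[-0.995, -0.099, -0.001], [-0.099, 0.995, 0.001], [0.001, 0.001, -1.0]]
ft_force: [-0.3, 0.1, 0.7]
finger_gap: 0.0401
finger_force: 0.0
```

```bash
python3 w.py scene s12;python3 w.py side d12
```

```text
[ 0.4572 -0.3681  0.1149] 0.039879078155833754 0.0 29.45
[ 0.5325 -0.3587  0.0504] [0.4372 0.3697 0.0589] yaw -82.54603571878206 [-0.7459 -0.7244] (np.int32(96), 182) [202.125  219.7292] o [ 0.5241 -0.2943] ztop 0.05347942407349049
[0.5265 0.3666 0.0612] [0.4372 0.3697 0.0589] yaw -1.9878867265651263 [-0.122  -0.0585] (np.int32(204), 182) [495.0588 337.3039] o [0.4615 0.3688] ztop 0.06309379405337102
[ 0.4573 -0.3684  0.1152] 0.03979355327929284 0.0 29.5
[ 0.5209 -0.3533  0.0482] [ 0.459 -0.365  0.048] yaw 10.695865827696664 [-0.0988 -0.0506] (np.int32(110), 42) [367.6636 188.6636] o [ 0.4571 -0.3654] ztop 0.05228141845909657
[0.518  0.3696 0.0606] [0.4553 0.3692 0.0579] yaw 0.36792746254561187 [-0.0908 -0.0474] (np.int32(378), 287) [220.4365 455.2249] o [0.453  0.3692] ztop 0.062105388758725885
```

Tube P hasn't moved (cap at the same pixel). Descend and grip.

Request:
servo_tool --commands "0 0 -25 0 0 0 40; 0 0 -25 0 0 0 40; 0 0 -13 0 0 0 40; 0 0 0 0 0 0 40; 0 0 0 0 0 0 40"

```text
time_s: 30.12
tool_pos: [0.4575, -0.3695, 0.0529]
ee_rot: [[-0.995, -0.098, 0.001], [-0.098, 0.995, -0.001], [-0.001, -0.001, -1.0]]
ft_force: [0.3, -0.3, 1.3]
finger_gap: 0.0399
finger_force: 0.0
```

Request:
servo_tool --commands "0 0 -1 0 0 0 40; 0 0 0 0 0 0 8; 0 0 0 0 0 0 8; 0 0 0 0 0 0 8; 0 0 0 0 0 0 8"

```text
time_s: 30.75
tool_pos: [0.4572, -0.3691, 0.0516]
ee_rot: [[-0.995, -0.098, 0.0], [-0.098, 0.995, -0.001], [-0.0, -0.001, -1.0]]
ft_force: [-1.2, 1.3, 6.0]
finger_gap: 0.0154
finger_force: 58.6
```

Request:
servo_tool --commands "0 0 30 0 0 0 8; 0 0 40 0 0 0 8; 0 0 20 0 0 0 8; 0 0 0 0 0 0 8; 0 0 0 0 0 0 8"

```text
time_s: 31.38
tool_pos: [0.4562, -0.3681, 0.1393]
ee_rot: [[-0.995, -0.098, -0.002], [-0.098, 0.995, 0.002], [0.001, 0.002, -1.0]]
ft_force: [-0.1, -0.2, -1.4]
finger_gap: 0.0156
finger_force: 58.7
```

```bash
python3 held.py
```

```text
scene cap 106 along,across,up [ 0.074   0.0031 -0.0005] x [0.0543 0.082 ] z [-0.0148  0.0032]
scene red 6 along,across,up [ 0.0124  0.0033 -0.0022] x [0.0112 0.0137] z [-0.0046 -0.0008]
side cap 113 along,across,up [ 0.0641  0.0098 -0.0034] x [0.0516 0.0763] z [-0.0173  0.0006]
side red 38 along,across,up [-0.025   0.0026 -0.0035] x [-0.0491  0.0497] z [-0.0087 -0.0016]
   slope z/x [-0.0135 -0.0041] y/x [0.0417 0.004 ]
[ 0.4562 -0.368   0.139 ] 0.015535740648661554 58.681402802467346
```

Request:
servo_tool --commands "0 40 0 0 0 -1.5 8; 0 52 0 0 0 -1.5 8; 0 52 0 0 0 -1.5 8; 0 52 0 0 0 -1.5 8; 0 52 0 0 0 -1.5 8"

```text
time_s: 32.1
tool_pos: [0.4561, -0.119, 0.1398]
ee_rot: [[-0.999, 0.034, -0.002], [0.034, 0.999, 0.001], [0.002, 0.001, -1.0]]
ft_force: [1.7, 0.1, 0.3]
finger_gap: 0.0162
finger_force: 58.7
```

Request:
servo_tool --commands "-1 52 0 0 0 0 8; -2 52 0 0 0 0 8; -2 52 0 0 0 0 8; -2 52 0 0 0 0 8; -1 52 0 0 0 0 8"

```text
time_s: 32.72
tool_pos: [0.448, 0.1407, 0.14]
ee_rot: [[-0.999, 0.033, -0.001], [0.033, 0.999, -0.0], [0.001, -0.0, -1.0]]
ft_force: [0.7, -0.7, -0.9]
finger_gap: 0.0158
finger_force: 58.7
```

Request:
servo_tool --commands "0 52 0 0 0 0 8; 0 52 0 0 0 0 8; 0 4 0 0 0 0 8; 0 0 0 0 0 0 8; 0 0 0 0 0 0 8"

```text
time_s: 33.35
tool_pos: [0.4488, 0.246, 0.1404]
ee_rot: [[-0.999, 0.034, -0.001], [0.034, 0.999, -0.001], [0.001, -0.001, -1.0]]
ft_force: [0.1, -0.6, -0.0]
finger_gap: 0.0161
finger_force: 58.8
```

```bash
python3 held.py
```

```text
scene cap 211 along,across,up [ 0.0737  0.0003 -0.0004] x [0.0509 0.081 ] z [-0.017   0.0025]
scene red 16 along,across,up [ 0.0107  0.0011 -0.0018] x [-0.0353  0.0139] z [-0.004  -0.0005]
side cap 330 along,across,up [ 0.0634  0.0052 -0.0006] x [0.051  0.0768] z [-0.0161  0.0015]
side red 206 along,across,up [-0.0323  0.0052 -0.0035] x [-0.0496  0.0502] z [-0.0092 -0.0006]
   slope z/x [-0.0051 -0.0042] y/x [-0.0076  0.0042]
[0.4491 0.2459 0.1407] 0.015970459911789744 58.819777965545654
```

Request:
servo_tool --commands "0 3 -20 0 0 0 8; 0 0 -30 0 0 0 8; 0 0 -18 0 0 0 8; 0 0 -7 0 0 0 8; 0 0 0 0 0 0 8"

```text
time_s: 34.08
tool_pos: [0.4491, 0.2499, 0.0659]
ee_rot: [[-0.999, 0.033, -0.0], [0.033, 0.999, -0.0], [0.0, -0.0, -1.0]]
ft_force: [-0.4, -0.2, -0.3]
finger_gap: 0.0158
finger_force: 58.8
```

Request:
servo_tool --commands "0 0 -2 0 0 0 8; 0 0 0 0 0 0 8"

```text
time_s: 34.33
tool_pos: [0.4494, 0.2503, 0.0645]
ee_rot: [[-0.999, 0.033, 0.001], [0.033, 0.999, 0.0], [-0.001, 0.0, -1.0]]
ft_force: [-0.2, -0.1, -0.3]
finger_gap: 0.0161
finger_force: 58.8
```

Request:
servo_tool --commands "0 0 -1 0 0 0 8; 0 0 0 0 0 0 8"

```text
time_s: 34.58
tool_pos: [0.449, 0.2502, 0.063]
ee_rot: [[-0.999, 0.033, 0.0], [0.033, 0.999, 0.0], [-0.0, 0.0, -1.0]]
ft_force: [-0.6, 0.7, -0.7]
finger_gap: 0.0156
finger_force: 58.8
```

Request:
servo_tool --commands "0 0 -2 0 0 0 8; 0 0 0 0 0 0 8"

```text
time_s: 34.83
tool_pos: [0.4489, 0.2501, 0.0608]
ee_rot: [[-0.999, 0.033, -0.0], [0.033, 0.999, -0.0], [0.0, -0.0, -1.0]]
ft_force: [0.4, 0.3, 0.2]
finger_gap: 0.0158
finger_force: 58.8
```

Request:
servo_tool --commands "0 0 -1 0 0 0 8; 0 0 0 0 0 0 8"

```text
time_s: 35.08
tool_pos: [0.4489, 0.2502, 0.0607]
ee_rot: [[-0.999, 0.033, -0.0], [0.033, 0.999, -0.0], [0.0, -0.0, -1.0]]
ft_force: [-3.2, -1.7, 8.8]
finger_gap: 0.0159
finger_force: 59.8
```

Request:
servo_tool --commands "0 0 0 0 0 0 40; 0 0 0 0 0 0 40; 0 0 0 0 0 0 40; 0 0 25 0 0 0 40; 0 0 50 0 0 0 40"

```text
time_s: 35.7
tool_pos: [0.447, 0.2495, 0.1335]
ee_rot: [[-0.999, 0.033, -0.005], [0.033, 0.999, -0.002], [0.005, -0.002, -1.0]]
ft_force: [0.7, 0.7, -0.1]
finger_gap: 0.0403
finger_force: 0.0
```

```bash
python3 w.py scene s13; python3 w.py side d13; python3 - <<'E'
from h import *
for n in ['scene','wrist']:
    im,d,W=cloud(n); save('k13'+n,im); r,g,b=rgb(im); z=W[...,2]
    m=(np.hypot(W[...,0]-.615,W[...,1]-.303)<.04)&(z>.074)&(z<.092)&(g>1.3*r)
    p=W[m]; 
    if len(p)>20: print(n,len(p),cv2.minAreaRect((p[:,:2]*1000).astype(np.float32)),np.median(p,0))
E
```

```text
[0.4518 0.2511 0.1416] 0.040100132621275784 0.0 35.75
[0.5221 0.2479 0.0609] [0.4436 0.2526 0.059 ] yaw -3.416268021300768 [-0.1241 -0.0591] (np.int32(186), 106) [436.2849 310.8978] o [0.4572 0.2518] ztop 0.0631361716125235
[0.5266 0.3665 0.0612] [0.4371 0.3698 0.0586] yaw -2.065065850415311 [-0.1217 -0.0588] (np.int32(208), 182) [495.0337 337.3606] o [0.4616 0.3689] ztop 0.06297406049688528
[0.4525 0.2513 0.1401] 0.039749093713955776 0.0 35.8
[0.5141 0.2539 0.0605] [0.4321 0.2545 0.0574] yaw -0.43599218870118533 [-0.1145 -0.0489] (np.int32(264), 439) [260.8939 386.9697] o [0.4491 0.2544] ztop 0.061956806512604365
[0.5178 0.3698 0.0607] [0.4553 0.3693 0.0581] yaw 0.384122839767889 [-0.0912 -0.0472] (np.int32(383), 288) [220.4778 455.2585] o [0.4528 0.3693] ztop 0.06223350080381992
scene 170 ((616.6703491210938, 303.0265197753906), (13.509881019592285, 48.756439208984375), 88.32477569580078) [0.61741705 0.30345955 0.08259461]
```

Both tubes lie flat in lanes 0 and 2 (cap tops at z≈0.063). Now the knob, at (0.615, 0.3035).

Request:
servo_tool --commands "34 11 5 0 0 0 50; 44 14 0 0 0 0 50; 44 14 0 0 0 0 50; 44 14 0 0 0 0 50; 0 0 0 0 0 0 50"

```text
time_s: 36.52
tool_pos: [0.6163, 0.303, 0.1368]
ee_rot: [[-0.999, 0.034, -0.002], [0.034, 0.999, -0.001], [0.002, -0.001, -1.0]]
ft_force: [-0.7, -0.7, -0.3]
finger_gap: 0.0498
finger_force: 0.0
```

Request:
servo_tool --commands "0 0 -20 0 0 0 50; 0 0 -20 0 0 0 50; 0 0 -10 0 0 0 50; 0 0 0 0 0 0 50; 0 0 0 0 0 0 50"

```text
time_s: 37.15
tool_pos: [0.6153, 0.3033, 0.0906]
ee_rot: [[-0.999, 0.033, 0.001], [0.033, 0.999, 0.0], [-0.001, 0.0, -1.0]]
ft_force: [-0.3, -0.4, 1.0]
finger_gap: 0.0498
finger_force: 0.0
```

Request:
servo_tool --commands "0 0 -11 0 0 0 50; 0 0 0 0 0 0 50; 0 0 0 0 0 0 8; 0 0 0 0 0 0 8; 0 0 0 0 0 0 8"

```text
time_s: 37.78
tool_pos: [0.6151, 0.3032, 0.0794]
ee_rot: [[-0.999, 0.033, 0.001], [0.033, 0.999, 0.0], [-0.001, 0.0, -1.0]]
ft_force: [-1.6, 0.8, 1.7]
finger_gap: 0.013
finger_force: 60.0
```

Request:
servo_tool --commands "0 0 0 0 0 -8 8; 0 0 0 0 0 -8 8; 0 0 0 0 0 -8 8; 0 0 0 0 0 -8 8; 0 0 0 0 0 -8 8"

```text
time_s: 38.4
tool_pos: [0.6148, 0.3025, 0.0793]
ee_rot: [[-0.742, 0.671, -0.001], [0.671, 0.742, -0.001], [-0.0, -0.001, -1.0]]
ft_force: [-3.0, -3.7, 3.2]
finger_gap: 0.0129
finger_force: 60.5
```

Request:
servo_tool --commands "0 0 0 0 0 -8 8; 0 0 0 0 0 -8 8; 0 0 0 0 0 -5 8; 0 0 0 0 0 0 8; 0 0 0 0 0 0 8"

```text
time_s: 39.02
tool_pos: [0.6145, 0.3022, 0.0793]
ee_rot: [[-0.456, 0.89, -0.001], [0.89, 0.456, -0.002], [-0.001, -0.002, -1.0]]
ft_force: [-3.4, -4.0, 4.5]
finger_gap: 0.0128
finger_force: 60.6
```

```bash
cat > k.py <<'E'
from h import *
np.set_printoptions(precision=3,suppress=True)
for n in ['scene','side']:
    im,d,W=cloud(n); save('k_'+n,im); r,g,b=rgb(im); z=W[...,2]
    m=(np.hypot(W[...,0]-.615,W[...,1]-.303)<.04)&(z>.06)&(z<.092)&(g>1.3*r)
    p=W[m]
    if len(p)>20: print(n,len(p),cv2.minAreaRect((p[:,:2]*1000).astype(np.float32)),np.median(p,0))
s=sensors.state(); print(np.degrees(np.arctan2(s['ee_rot'][1,1],s['ee_rot'][0,1])),s['moment'],s['ft_force'],s['finger_gap'],s['finger_force'])
E
python3 k.py
```

```text
scene 117 ((623.5996704101562, 301.63641357421875), (43.83620071411133, 24.34872055053711), 87.12420654296875) [0.628 0.289 0.078]
side 254 ((611.0384521484375, 309.565185546875), (34.489261627197266, 31.005252838134766), 82.84298706054688) [0.606 0.316 0.081]
27.14588683555129 [-0.732  0.657  0.188] [-3.506 -4.205  5.071] 0.012846849145651163 60.64383566379547
```

Request:
servo_tool --commands "0 0 0 0 0 -2 8; 0 0 0 0 0 -2 8; 0 0 0 0 0 0 8; 0 0 0 0 0 0 8"

```text
time_s: 39.62
tool_pos: [0.6144, 0.3022, 0.0793]
ee_rot: [[-0.395, 0.919, -0.001], [0.919, 0.395, -0.002], [-0.002, -0.002, -1.0]]
ft_force: [-3.7, -5.3, 5.0]
finger_gap: 0.0124
finger_force: 62.0
```

```bash
python3 k.py
```

```text
scene 114 ((625.1502685546875, 300.7558288574219), (43.94743347167969, 25.555572509765625), 87.89119720458984) [0.627 0.289 0.077]
side 236 ((609.3599243164062, 312.05670166015625), (27.529674530029297, 31.249927520751953), 0.5873667001724243) [0.606 0.317 0.081]
23.23647558944978 [-0.741  0.667  0.889] [-3.461 -5.134  5.403] 0.012669763926584166 62.038596868515015
```

The moment jumped from 0.19 to 0.89 N·m at about 64° of turn, so the knob is on its stop. Release it.

Request:
servo_tool --commands "0 0 0 0 0 2 85; 0 0 0 0 0 0 85; 0 0 0 0 0 0 85; 0 0 20 0 0 0 85; 0 0 40 0 0 0 85"

```text
time_s: 40.35
tool_pos: [0.6138, 0.303, 0.1387]
ee_rot: [[-0.425, 0.905, -0.003], [0.905, 0.425, -0.001], [0.001, -0.003, -1.0]]
ft_force: [1.0, -0.0, 0.0]
finger_gap: 0.085
finger_force: 0.0
```

Request:
servo_tool --commands "0 0 50 0 0 0 85; -10 -40 40 0 0 0 85; -20 -50 0 0 0 0 85; -20 -50 0 0 0 0 85; 0 0 0 0 0 0 85"

```text
time_s: 40.98
tool_pos: [0.5643, 0.1605, 0.2307]
ee_rot: [[-0.421, 0.907, 0.001], [0.907, 0.421, -0.0], [-0.001, 0.001, -1.0]]
ft_force: [-0.2, 0.7, 0.3]
finger_gap: 0.0849
finger_force: 0.0
```

```bash
python3 k.py; python3 w.py scene s15; python3 lev.py l15
```

```text
scene 212 ((615.41552734375, 303.1892395019531), (13.496153831481934, 49.57154846191406), 88.1023941040039) [0.622 0.303 0.082]
side 405 ((613.2743530273438, 304.0716552734375), (14.928511619567871, 48.38593673706055), 87.75316619873047) [0.608 0.308 0.081]
25.050106607438988 [ 0.    -0.018  0.022] [-0.873  1.023  0.927] 0.08476502917538173 0.0
[0.5657 0.1636 0.2304] 0.08482184395185294 0.0 41.125
[0.5215 0.2481 0.0608] [0.4325 0.2518 0.059 ] yaw -2.377027444631249 [-0.1232 -0.0584] (np.int32(184), 160) [436.2772 310.9076] o [0.4566 0.2508] ztop 0.06289712581326451
[0.5264 0.3665 0.0609] [0.4374 0.37   0.0589] yaw -2.2133158229466074 [-0.1223 -0.0589] (np.int32(208), 178) [495.     337.3077] o [0.4614 0.369 ] ztop 0.06311246375911027
scene 182 angle -0.022694277534600515 xz top 0.1434475181826605 [0.1431 0.1866]
side 68 angle 0.0023697479826488843 xz top 0.13164444095979871 [0.1522 0.1859]
[0.5655 0.1641 0.2296] [0.1118 0.243  0.6306] 41.225
```

View pics/s15.png

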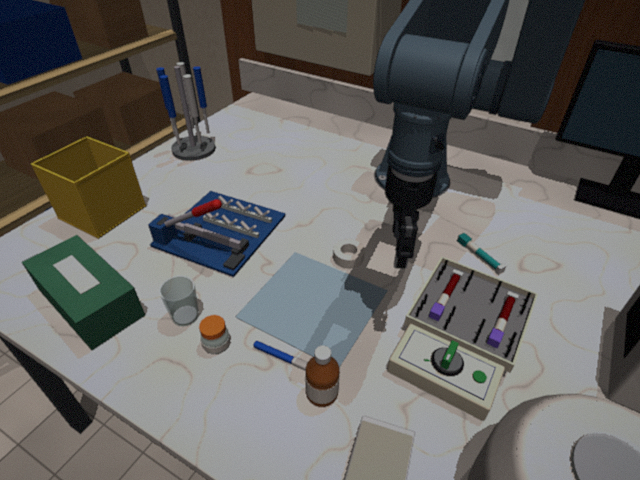

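Both tubes are in the tray lanes, with caps at (436,311) and (495,337). The knob and lever are back at rest, the bystanders are unmoved and the gripper is clear.

```bash
python3 -c "
from plant import job_done
print(job_done())"
```

```text
the job is handed in; nothing more can be done
None
```

The job is handed in: the scene held only two purple-capped tubes, and both were pressed in the lever press and now lie flat in mixer lanes 0 and 2, with the start knob turned to its stop and sprung back.

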